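Tighten the hook rail's wing bolts and hang up the peg baskets

TASK

First turn all four wing bolts on top of the laundry's hook rail clockwise until each is fully home against its stop, so that the rail can carry weight. Only then lift the peg baskets (two or three are standing about the table) and hang each one upright by its bail on a double hook of its own, with both prongs under the bar, and let go. Leave the other things on the table where they stand.

Things in the scene. Friction and masses are not known exactly. Their poses are not given: they have to be found in the camera images.
- rack: hook rail, fixed: wooden rail 460 mm long (its y), 40 mm deep, top 190 mm above the table, on two posts. Origin on the table under the rail's middle; x points away from the hooks, which stick out to -x, toward the robot; z up. Only the wing bolts stand higher (231 mm). When letting go of a basket, open a gripper that closes along the rack's x no more than 40 mm, or it strikes the rail
- hook1 (a point): double hook 1 of 3 (1 at the rack's -y end; 130 mm apart): two 8 mm round steel prongs, 44 mm apart along y (36 mm free between), reach 76 mm out from the rail (-x), tips turned up. Point: where a hung bar's middle lies, midway between the prongs, 52 mm out from the rail, 9 mm above the prongs' axes; axes as the rack's. Tips are 24 mm further out, tops 15 mm above it
- hook2 (a point): double hook 2 of 3 (1 at the rack's -y end; 130 mm apart): two 8 mm round steel prongs, 44 mm apart along y (36 mm free between), reach 76 mm out from the rail (-x), tips turned up. Point: where a hung bar's middle lies, midway between the prongs, 52 mm out from the rail, 9 mm above the prongs' axes; axes as the rack's. Tips are 24 mm further out, tops 15 mm above it
- hook3 (a point): double hook 3 of 3 (1 at the rack's -y end; 130 mm apart): two 8 mm round steel prongs, 44 mm apart along y (36 mm free between), reach 76 mm out from the rail (-x), tips turned up. Point: where a hung bar's middle lies, midway between the prongs, 52 mm out from the rail, 9 mm above the prongs' axes; axes as the rack's. Tips are 24 mm further out, tops 15 mm above it
- bolt1 (a joint): turn of wing bolt 1 (rad): 0 = loosest, grows clockwise seen from above, 2.6 = fully home at its end stop, the wing then in line with the rail. Starts between 0 and 0.5. Turns evenly (about 0.05 N m), stays where left, does not rise or sink
- bolt1_grip (a point): wing bolt 1 of 4 on top of the rail (1 at the rack's -y end; 130 mm apart, midway between and outside the hooks): black wing 50 mm long, 14 mm thick, 36 mm tall on a 30 mm round, 5 mm high steel collar. Point on the turning axis, 30 mm above the rail's top, 11 mm below the wing's top; x along the wing, z up; turns with the bolt
- bolt2 (a joint): turn of wing bolt 2 (rad): 0 = loosest, grows clockwise seen from above, 2.6 = fully home at its end stop, the wing then in line with the rail. Starts between 0 and 0.5. Turns evenly (about 0.05 N m), stays where left, does not rise or sink
- bolt2_grip (a point): wing bolt 2 of 4 on top of the rail (1 at the rack's -y end; 130 mm apart, midway between and outside the hooks): black wing 50 mm long, 14 mm thick, 36 mm tall on a 30 mm round, 5 mm high steel collar. Point on the turning axis, 30 mm above the rail's top, 11 mm below the wing's top; x along the wing, z up; turns with the bolt
- bolt3 (a joint): turn of wing bolt 3 (rad): 0 = loosest, grows clockwise seen from above, 2.6 = fully home at its end stop, the wing then in line with the rail. Starts between 0 and 0.5. Turns evenly (about 0.05 N m), stays where left, does not rise or sink
- bolt3_grip (a point): wing bolt 3 of 4 on top of the rail (1 at the rack's -y end; 130 mm apart, midway between and outside the hooks): black wing 50 mm long, 14 mm thick, 36 mm tall on a 30 mm round, 5 mm high steel collar. Point on the turning axis, 30 mm above the rail's top, 11 mm below the wing's top; x along the wing, z up; turns with the bolt
- bolt4 (a joint): turn of wing bolt 4 (rad): 0 = loosest, grows clockwise seen from above, 2.6 = fully home at its end stop, the wing then in line with the rail. Starts between 0 and 0.5. Turns evenly (about 0.05 N m), stays where left, does not rise or sink
- bolt4_grip (a point): wing bolt 4 of 4 on top of the rail (1 at the rack's -y end; 130 mm apart, midway between and outside the hooks): black wing 50 mm long, 14 mm thick, 36 mm tall on a 30 mm round, 5 mm high steel collar. Point on the turning axis, 30 mm above the rail's top, 11 mm below the wing's top; x along the wing, z up; turns with the bolt
- basket1: grey plastic peg basket 1 with wooden pegs fixed in it, standing loose on the table, about 0.25 kg: open box 80 (x) x 100 (y) x 65 mm (z) with a rigid steel bail. Origin under the middle of its base, z up. May be absent. All baskets are alike
- basket1_bar (a point): middle of basket 1's bail: a straight round bar 10 mm thick along the basket's y, 94 mm long, centre 145 mm above the base and 80 mm above the box's rim; the two upright legs at y = +-47 mm are 8 mm thick, so 86 mm is free between them
- basket2: grey plastic peg basket 2 with wooden pegs fixed in it, standing loose on the table, about 0.25 kg: open box 80 (x) x 100 (y) x 65 mm (z) with a rigid steel bail. Origin under the middle of its base, z up. May be absent. All baskets are alike
- basket2_bar (a point): middle of basket 2's bail: a straight round bar 10 mm thick along the basket's y, 94 mm long, centre 145 mm above the base and 80 mm above the box's rim; the two upright legs at y = +-47 mm are 8 mm thick, so 86 mm is free between them
- basket3: grey plastic peg basket 3 with wooden pegs fixed in it, standing loose on the table, about 0.25 kg: open box 80 (x) x 100 (y) x 65 mm (z) with a rigid steel bail. Origin under the middle of its base, z up. May be absent. All baskets are alike
- basket3_bar (a point): middle of basket 3's bail: a straight round bar 10 mm thick along the basket's y, 94 mm long, centre 145 mm above the base and 80 mm above the box's rim; the two upright legs at y = +-47 mm are 8 mm thick, so 86 mm is free between them
- detergent: white detergent bottle, 80 mm across, 200 mm tall, a bystander standing on the table, to be left alone; origin under its middle
- softener: blue softener bottle, 66 mm across, 170 mm tall, a bystander standing on the table, to be left alone; origin under its middle
- scoop_cup: clear measuring mug, 70 mm across, 75 mm tall, a bystander standing on the table, to be left alone; origin under its middle
- token_dish: white open dish 100 x 120 x 25 mm, a bystander standing on the table, to be left alone; origin under its middle
- iron: clothes iron, 200 mm long, 123 mm tall with its handle, a bystander standing on the table, to be left alone; origin under its middle
- powder_box: cardboard powder box 90 x 160 x 210 mm, a bystander standing on the table, to be left alone; origin under its middle

How it is judged:
By the outcome, as a careful person would: the job done as asked, in the order asked, and still so for the second after the job is handed in, with the robot touching nothing.
Of basket1, basket2, basket3 only 2 to 3 are there at a start; the rules pass over those that are not, and their reading is None.
At some moment in a run one of basket1, basket2, basket3 may be knocked a few centimetres aside while the robot is not near it.
Once in a run the grip may slacken for a moment while it holds something.
It also fails if it takes over 210 s, if anything falls off the work surface, if the arm or the gripper's body presses on something with over 40 N, if the wrist force passes 120 N, or if a joint passes its speed limit or range.

ROBOT

A 7-joint arm with a two-finger parallel gripper is mounted at the origin on the work surface. World frame = base frame: x ahead of the robot, y to its left, z up, the work surface at z = 0. Lengths are in mm, angles in rad, forces in N, time in s.
With the tool pointing down it reaches from about 350 to 900 mm from the base axis. Payload 19.9 kg.
Tool frame: the origin (TCP) lies between the finger pads; the fingertips stand 11 mm ahead of it and the grasp point (between the pads) lies 8 mm behind it (ctrl.tip_reach is the x of the fingertips in the tool frame, in mm); x points along the fingers, z is the direction in which the jaws open and shut, and the axes are right-handed (so a half turn about x gives the same grasp; the last joint's range is limited). The gripper opens to 94 mm and grips with 3 to 60 N. Pads are 16 mm wide; open, the fingers measure 119 mm over their backs; the gripper's body (75 mm by 177 mm) begins 78 mm behind the grasp point.
Start: joints at [1.163, 0.417, -0.01, 1.614, 0.005, 1.111, -0.053], TCP at [223.553, -583.63, 216.425] pointing down, gripper open.
Joint ranges: [-2.81, 2.81], [-0.39, 2.02], [-1.27, 1.25], [0.06, 2.57], [-1.19, 4.33], [0.19, 2], [-2.82, 2.82]. Speed limits (rad/s): [1.89, 1.89, 2.39, 2.39, 3.01, 3.01, 3.01].

INTERFACE

Orientations are given as a unit quaternion [x, y, z, w].
In Python, from workcell import ctrl gives the robot as it stands.
- The arm moves only by the tool send_rows, never from a script. Its argument "motion" is a list of rows, each a list of 5 numbers: the shift along the tool's x, y, z in m, then the turn about the tool's x in degrees, then the closure in counts, from 0 (fully open) to 255 (shut). In form: [[dx, dy, dz, twist, claw], ...]. A call has exactly 5 rows; each row shifts and turns the pose as measured when the row begins, along the tool's axes as they then stand; what a row does not reach is not made up. A row lasts 1/12 s, in which the tool goes at most 41.7 mm and 7.16 degrees, less where a joint would pass 70% of its speed; a pose out of reach is approached as far as the arm can. A call with a gripper value outside its range is refused whole. The fingers move at their own pace and stop on an object; "squeeze" is the grip in N (left out, the last holds). Time passes only in rows, so rows that do not move let the fingers close, or fill a call up. It gives the time, the measured TCP pose, the force and the opening at its end, in the units of the state.
- ctrl.sense(): the state, without advancing time (a new reading comes with each control period).
- ctrl.snapshot(name): name is "side" or "top"; returns a dict with "color" (384x512x3 uint8, red, green, blue), "K" (3x3 intrinsics, pixels), "k1" (the pictures are not rectified: a ray, as slopes to the right and down, at radius r is drawn at 1 + k1 r^2 times it, then the intrinsics apply), "rvec" (rotation vector, rad) and "tvec" (3), from world to camera coordinates, as OpenCV has them. Camera axes: x right, y down, z forward; pixel columns grow to the right and rows downward; lengths in mm; the calibration is good to about 2 mm. A picture is of the moment at which its call begins. There is no depth.
- ctrl.finish_job(): hands the job in, once; it reports no verdict.
The state is a dict: "clock": time; "joint_pos": joint angles; "dq": joint speeds; "effort": joint torques, N m; "tool_pos": TCP position; "tcp_rot": TCP orientation; "wrist_force": force on the tool from outside, world axes, zero at the start; "ft_torque": the same for the moment, N m; "finger_gap": finger opening in mm.
Only numpy, scipy, OpenCV 4.12 (cv2) and the standard library are available. Lean on these libraries where they do the work, as an engineer would, in place of code of your own. Each camera call takes 0.05 s, during which the arm holds its last target.

## Working session

There is one attempt and no reset: what is moved stays moved. The work goes in short steps, Python scripts to look and compute and a tool call to move; the robot and the scene stay as the last step left them, time stands still between calls to the robot, and variables do not carry over. Pictures are saved under pics/ and viewed, and the job is handed in when it is done.

Besides the shell and the picture viewer there is one more tool, called after "Request:" by a JSON object that holds its "fn" and its "kwargs". send_rows: Moves the arm, as the interface text tells. Its arguments: {"type":"object","properties":{"motion":{"type":"array"},"squeeze":{"type":"number"}},"required":["motion"]}

```bash
ls; mkdir -p pics
python3 - <<'E'
from workcell import ctrl
import cv2
s=ctrl.sense();print(s)
print(ctrl.tip_reach)
for n in("side","top"):
    d=ctrl.snapshot(n);cv2.imwrite(f"pics/{n}0.png",cv2.cvtColor(d["color"],cv2.COLOR_RGB2BGR))
    print(n,d["K"],d["k1"],d["rvec"],d["tvec"])
E
```

```text
pics
{'clock': 0.0, 'joint_pos': array([ 1.16347309,  0.41797044, -0.01029482,  1.61415344,  0.0047056 ,
        1.11073684, -0.05300318]), 'dq': array([ 0.00176918, -0.0007534 ,  0.00072047, -0.00177781,  0.00090873,
       -0.00032512,  0.00113552]), 'effort': array([-5.19754449e-04, -8.51255608e+01,  6.38611056e-01, -4.25996625e+01,
       -4.88898461e-02,  1.87293661e-02,  7.44044519e-05]), 'tool_pos': array([ 223.42497458, -583.30717971,  215.83625341]), 'tcp_rot': array([ 0.40093149,  0.58298728, -0.40049322,  0.58222414]), 'wrist_force': array([ 0.0517674 , -0.7093462 ,  0.33334373]), 'ft_torque': array([ 0.00034164, -0.04800594,  0.02962214]), 'finger_gap': 93.89686455968463}
11.0
side [[398.87027082   0.         250.34584303]
 [  0.         398.87027082 189.91179215]
 [  0.           0.           1.        ]] -0.053221387758650346 [ 0.473212   -2.55806309  1.42782064] [ 509.29676573  256.66586395 1061.9062879 ]
top [[353.07432314   0.         256.09185689]
 [  0.         353.07432314 187.69621604]
 [  0.           0.           1.        ]] -0.09134046662658714 [ 2.09767573 -2.12693695  0.23217327] [ -62.18377301  607.11466684 1306.76152755]
```

View pics/side0.png

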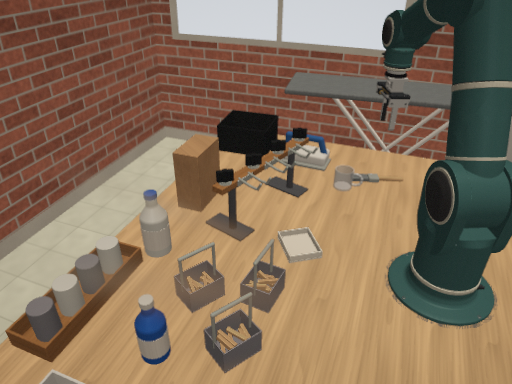

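View pics/top0.png

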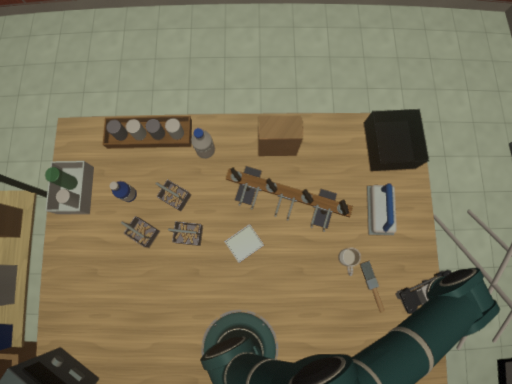

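```bash
cat > h.py <<'E'
from workcell import ctrl
import cv2, numpy as np
from scipy.spatial.transform import Rotation as R
def snap(n,crop=None,scale=1,name=None):
    d=ctrl.snapshot(n)
    d["dist"]=np.array([d["k1"],0,0,0,0.])
    if name: save(d,crop,scale,name)
    return d
def save(d,crop,scale,name):
    im=cv2.cvtColor(d["color"],cv2.COLOR_RGB2BGR)
    if crop: x0,y0,x1,y1=crop; im=im[y0:y1,x0:x1]
    im=cv2.resize(im,None,fx=scale,fy=scale,interpolation=cv2.INTER_CUBIC); cv2.imwrite("pics/"+name,im)
def ray(d,uv):
    p=cv2.undistortPoints(np.array(uv,float).reshape(-1,1,2),d["K"],d["dist"]).reshape(-1,2)
    M=cv2.Rodrigues(np.array(d["rvec"],float))[0]; t=np.array(d["tvec"]).reshape(3)
    v=np.c_[p,np.ones(len(p))]@M
    return -M.T@t, v/np.linalg.norm(v,axis=1)[:,None]
def onz(d,uv,z):
    c,v=ray(d,uv); return c+v*((z-c[2])/v[:,2])[:,None]
def proj(d,P):
    return cv2.projectPoints(np.array(P,float).reshape(-1,1,3),np.array(d["rvec"],float),np.array(d["tvec"],float),d["K"],d["dist"])[0].reshape(-1,2)
def tri(d1,u1,d2,u2):
    c1,v1=ray(d1,[u1]);c2,v2=ray(d2,[u2]);v1=v1[0];v2=v2[0]
    A=np.c_[v1,-v2]; s=np.linalg.lstsq(A,c2-c1,rcond=None)[0]
    a=c1+s[0]*v1;b=c2+s[1]*v2; return (a+b)/2,np.linalg.norm(a-b)
def st():
    s=ctrl.sense(); r=R.from_quat(s["tcp_rot"]).as_matrix()
    print("t %.2f tcp %s gap %.1f F %s"%(s["clock"],s["tool_pos"].round(1),s["finger_gap"],s["wrist_force"].round(1)))
    print("ax x%s y%s z%s q7 %.2f"%(r[:,0].round(3),r[:,1].round(3),r[:,2].round(3),s["joint_pos"][6]))
    return s,r
E
python3 - <<'E'
from h import *
d=snap("top",(220,155,360,235),5.7,"t1.png"); s=snap("side",(190,110,340,250),4,"s1.png")
save(d,(100,170,220,260),6.5,"t2.png"); save(s,(160,220,300,384),3.6,"s2.png")
st()
E
```

```text
t 0.20 tcp [ 223.5 -583.5  216.1] gap 94.2 F [-0.   0.5 -0.3]
ax x[-0.     0.001 -1.   ] y[ 0.934  0.358 -0.   ] z[ 0.358 -0.934 -0.001] q7 -0.05
```

View pics/t1.png

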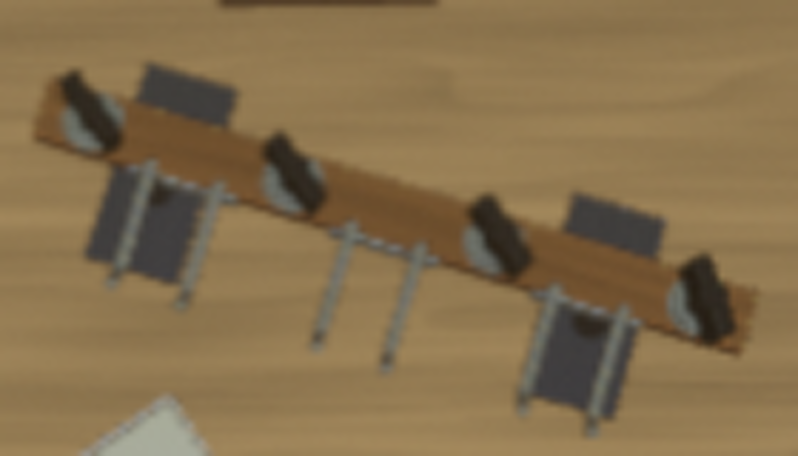

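View pics/s1.png

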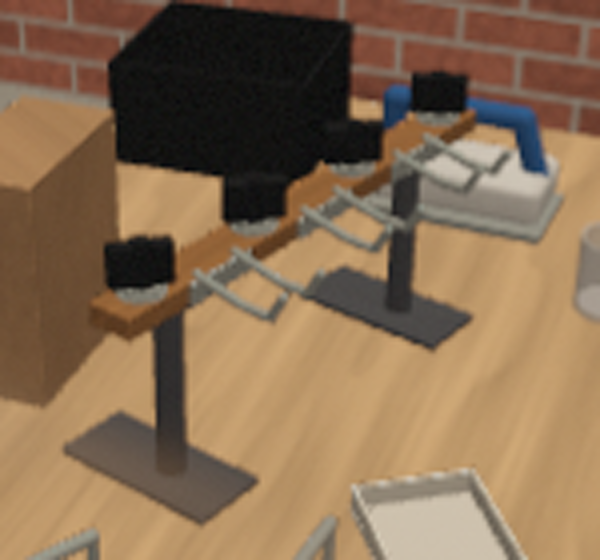

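View pics/t2.png

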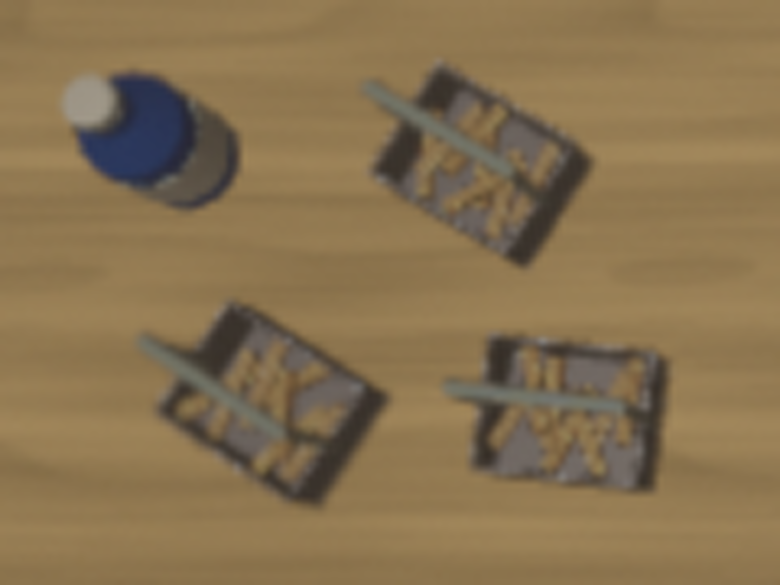

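View pics/s2.png

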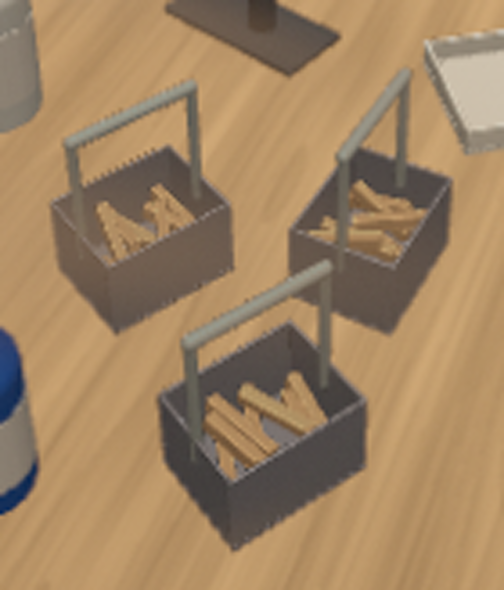

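Run:
```python
from h import *
d=snap("top"); s=snap("side")
f=lambda X,Y,c,k:[c[0]+(X+.5)/k-.5,c[1]+(Y+.5)/k-.5]
T=lambda X,Y:f(X,Y,(220,155),5.7)
print("cams",ray(d,[[0,0]])[0],ray(s,[[0,0]])[0])
c=onz(d,[T(50,80),T(36,137),T(757,290),T(740,352)],190);print(c.round(1))
im=d["color"].astype(int); hsv=cv2.cvtColor(d["color"],cv2.COLOR_RGB2HSV)
# brown rail mask
r,g,b=[im[...,i] for i in range(3)]
roi=np.zeros(r.shape,bool);roi[160:225,222:358]=1
print("samples",[tuple(im[int(y),int(x)]) for x,y in [T(200,135),T(400,205),T(600,265),T(400,100)]])
m=roi&(r-b>1.0*b*0.85)&(r<150)
m=(roi&(b*2.2<r)).astype(np.uint8)
print(m.sum())
ys,xs=np.nonzero(m); P=onz(d,np.c_[xs,ys],190)[:,:2].astype(np.float32)
print("brown rect",cv2.minAreaRect(P))
# black wings
m=(roi&(im.max(2)<50)).astype(np.uint8)
n,l,stt,cen=cv2.connectedComponentsWithStats(m)
for i in range(1,n):
    if stt[i,4]>15:
        ys,xs=np.nonzero(l==i);P=onz(d,np.c_[xs,ys],215)[:,:2]
        rc=cv2.minAreaRect(P.astype(np.float32)); ev=np.linalg.eigh(np.cov(P.T))[1][:,1]
        print(stt[i,4],P.mean(0).round(1),np.degrees(np.arctan2(ev[1],ev[0])).round(1),rc)
```

```text
cams [ 317.23155598  -59.49080119 1405.66913414] [204.29904875 900.50518133 774.76308808]
[[ 650.1   28.3  190. ]
 [ 613.5   36.9  190. ]
 [ 510.9 -407.   190. ]
 [ 472.6 -393.8  190. ]]
samples [(np.int64(110), np.int64(79), np.int64(45)), (np.int64(110), np.int64(79), np.int64(44)), (np.int64(113), np.int64(82), np.int64(46)), (np.int64(141), np.int64(117), np.int64(78))]
799
brown rect ((560.9832153320312, -182.83697509765625), (455.9103088378906, 39.799468994140625), 71.87908935546875)
32 [621.7   1.8] -144.7 ((621.8131103515625, 1.6444206237792969), (46.492897033691406, 9.098623275756836), 35.73289489746094)
40 [ 581.7 -121. ] -147.8 ((581.1421508789062, -121.15518188476562), (43.272125244140625, 12.592341423034668), 36.83298873901367)
38 [ 540.1 -243.7] -150.6 ((540.2913818359375, -244.86463928222656), (41.84737014770508, 12.653115272521973), 28.573453903198242)
62 [ 500.2 -368.4] -164.9 ((500.04534912109375, -369.16064453125), (44.3685417175293, 19.010211944580078), 17.326608657836914)
```

```bash
cat >> h.py <<'E'
C=np.array([561.,-183.]); yd=np.deg2rad(71.9); RY=np.array([np.cos(yd),np.sin(yd)]); RX=np.array([RY[1],-RY[0]])
def bolt(i): return C+RY*(-195+130*(i-1))
def plan(x,y,z,jaw=None,n=5,turns=True):
    s,r=st(); d=np.array([x,y,z])-s["tool_pos"]
    a=np.degrees(np.arctan2(r[1,2],r[0,2])); tw=0 if jaw is None else (a-jaw+180)%360-180
    if not turns and jaw is not None: tw=a-jaw
    print("jaw %.1f delta %s twist %.1f (alt %.1f) tooldelta %s"%(a,d.round(1),tw,tw-360*np.sign(tw),(r.T@d).round(1)))
    for k in range(n):
        rr=r@R.from_euler("x",tw*k/n,degrees=True).as_matrix()
        print((rr.T@d/n/1000).round(4),round(tw/n,2))
E
python3 - <<'E'
from h import *
print([bolt(i).round(1) for i in (1,2,3,4)])
plan(500.4,-368.3,300,None,10)
E
```

```text
[array([ 500.4, -368.4]), array([ 540.8, -244.8]), array([ 581.2, -121.2]), array([621.6,   2.4])]
t 0.30 tcp [ 223.5 -583.5  216.2] gap 93.8 F [ 0.7  0.  -0.1]
ax x[-0.  0. -1.] y[ 0.934  0.358 -0.   ] z[ 0.358 -0.934 -0.   ] q7 -0.05
jaw -69.0 delta [276.9 215.2  83.8] twist 0.0 (alt 0.0) tooldelta [ -83.7  335.6 -102. ]
[-0.0084  0.0336 -0.0102] 0.0
[-0.0084  0.0336 -0.0102] 0.0
[-0.0084  0.0336 -0.0102] 0.0
[-0.0084  0.0336 -0.0102] 0.0
[-0.0084  0.0336 -0.0102] 0.0
[-0.0084  0.0336 -0.0102] 0.0
[-0.0084  0.0336 -0.0102] 0.0
[-0.0084  0.0336 -0.0102] 0.0
[-0.0084  0.0336 -0.0102] 0.0
[-0.0084  0.0336 -0.0102] 0.0
```

Request:
{"fn": "send_rows", "kwargs": {"motion": [[-0.03,0,0,0,0],[-0.03,0.02,-0.005,0,0],[-0.015,0.033,-0.01,0,0],[0,0.035,-0.01,0,0],[0,0.035,-0.01,0,0]], "squeeze": 30}}

```text
clock: 0.72
tool_pos: [321.1, -509.1, 293.0]
tcp_rot: [0.404, 0.581, -0.405, 0.578]
wrist_force: [0.3, 0.1, -0.8]
finger_gap: 93.9
```

Run:
```python
from h import *
plan(500.4,-368.3,290,None,5)
```

```text
t 0.72 tcp [ 321.1 -509.1  293. ] gap 93.9 F [ 0.3  0.1 -0.8]
ax x[-0.004  0.002 -1.   ] y[ 0.939  0.345 -0.003] z[ 0.345 -0.939 -0.003] q7 -0.28
jaw -69.8 delta [179.3 140.8  -3. ] twist 0.0 (alt 0.0) tooldelta [  2.6 216.9 -70.3]
[ 0.0005  0.0434 -0.0141] 0.0
[ 0.0005  0.0434 -0.0141] 0.0
[ 0.0005  0.0434 -0.0141] 0.0
[ 0.0005  0.0434 -0.0141] 0.0
[ 0.0005  0.0434 -0.0141] 0.0
```

Run:
```python
from h import *
plan(500.4,-368.3,290,105,25,turns=False)
```

```text
t 0.72 tcp [ 321.1 -509.1  293. ] gap 93.9 F [ 0.3  0.1 -0.8]
ax x[-0.004  0.002 -1.   ] y[ 0.939  0.345 -0.003] z[ 0.345 -0.939 -0.003] q7 -0.28
jaw -69.8 delta [179.3 140.8  -3. ] twist -174.8 (alt 185.2) tooldelta [  2.6 216.9 -70.3]
[ 0.0001  0.0087 -0.0028] -6.99
[ 0.0001  0.009  -0.0017] -6.99
[ 0.0001  0.0091 -0.0006] -6.99
[0.0001 0.0091 0.0005] -6.99
[0.0001 0.009  0.0016] -6.99
[0.0001 0.0087 0.0027] -6.99
[0.0001 0.0083 0.0037] -6.99
[0.0001 0.0078 0.0047] -6.99
[0.0001 0.0072 0.0056] -6.99
[0.0001 0.0064 0.0064] -6.99
[0.0001 0.0056 0.0072] -6.99
[0.0001 0.0047 0.0078] -6.99
[0.0001 0.0037 0.0083] -6.99
[0.0001 0.0027 0.0087] -6.99
[0.0001 0.0016 0.009 ] -6.99
[0.0001 0.0005 0.0091] -6.99
[ 0.0001 -0.0006  0.0091] -6.99
[ 0.0001 -0.0017  0.009 ] -6.99
[ 0.0001 -0.0028  0.0087] -6.99
[ 0.0001 -0.0038  0.0083] -6.99
[ 0.0001 -0.0048  0.0077] -6.99
[ 0.0001 -0.0057  0.0071] -6.99
[ 0.0001 -0.0065  0.0063] -6.99
[ 0.0001 -0.0073  0.0055] -6.99
[ 0.0001 -0.0079  0.0046] -6.99
```

Request:
{"fn": "send_rows", "kwargs": {"motion": [[0,0.035,-0.01,-7,0],[0,0.035,-0.006,-7,0],[0,0.035,-0.002,-7,0],[0,0.035,0.002,-7,0],[0,0.035,0.006,-7,0]]}}

```text
clock: 1.13
tool_pos: [468.0, -395.1, 294.5]
tcp_rot: [0.207, 0.676, -0.208, 0.675]
wrist_force: [0.2, -1.1, 0.5]
finger_gap: 94.3
```

Request:
{"fn": "send_rows", "kwargs": {"motion": [[0,0.02,0.005,-7,0],[0,0.01,0,-7,0],[0,0,0,-7,0],[0,0,0,-7,0],[0,0,0,-7,0]]}}

```text
clock: 1.55
tool_pos: [496.5, -361.8, 294.1]
tcp_rot: [-0.01, 0.707, 0.011, 0.707]
wrist_force: [-0.4, -0.9, 0.6]
finger_gap: 94.3
```

Request:
{"fn": "send_rows", "kwargs": {"motion": [[0,0,0,-7,0],[0,0,0,-7,0],[0,0,0,-7,0],[0,0,0,-7,0],[0,0,0,-7,0]]}}

```text
clock: 1.97
tool_pos: [496.7, -361.2, 293.8]
tcp_rot: [-0.226, 0.67, 0.228, 0.67]
wrist_force: [0.3, -0.3, -1.2]
finger_gap: 93.8
```

Request:
{"fn": "send_rows", "kwargs": {"motion": [[0,0,0,-7,0],[0,0,0,-7,0],[0,0,0,-7,0],[0,0,0,-7,0],[0,0,0,-7,0]]}}

```text
clock: 2.38
tool_pos: [496.3, -361.3, 293.5]
tcp_rot: [-0.421, 0.567, 0.423, 0.568]
wrist_force: [-0.1, -0.7, 0.8]
finger_gap: 93.7
```

Run:
```python
from h import *
plan(500.4,-368.3,214,105,5,turns=False)
snap("top",(220,135,360,235),5.7,"t3.png"); snap("side",(220,80,340,200),5,"s3.png")
```

```text
t 2.38 tcp [ 496.3 -361.3  293.5] gap 93.7 F [-0.1 -0.7  0.8]
ax x[-0.001  0.003 -1.   ] y[-0.957  0.289  0.002] z[0.289 0.957 0.002] q7 1.68
jaw 73.2 delta [  4.1  -7.  -79.5] twist -31.8 (alt 328.2) tooldelta [79.5 -6.1 -5.7]
[ 0.0159 -0.0012 -0.0011] -6.36
[ 0.0159 -0.0011 -0.0013] -6.36
[ 0.0159 -0.0009 -0.0014] -6.36
[ 0.0159 -0.0008 -0.0015] -6.36
[ 0.0159 -0.0006 -0.0016] -6.36
```

View pics/s3.png

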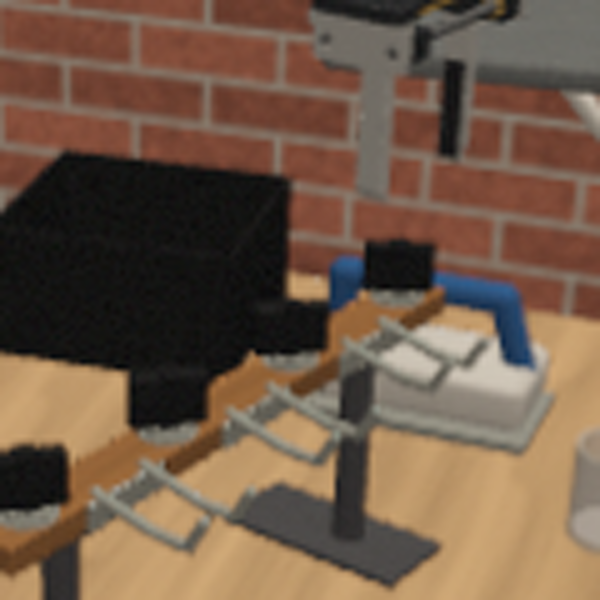

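Request:
{"fn": "send_rows", "kwargs": {"motion": [[0,-0.002,-0.0015,-6.5,0],[0,-0.002,-0.0015,-6.5,0],[0,-0.001,-0.0015,-6.5,0],[0,-0.001,-0.0015,-6.5,0],[0,0,0,-4.5,0]]}}

```text
clock: 2.9
tool_pos: [501.2, -368.6, 293.4]
tcp_rot: [-0.553, 0.439, 0.555, 0.44]
wrist_force: [0.5, -0.4, 0.3]
finger_gap: 93.8
```

Run:
```python
from h import *
d=snap("side",(220,80,340,200),5,"s4.png")
im=d["color"]
for i in (1,2,3,4):
    b=bolt(i); print(i,proj(d,[[*b,195],[*b,231]]).round(1).tolist(), ((proj(d,[[*b,195],[*b,231]])-[220,80])*5+2).round().tolist())
plan(500.4,-368.3,214,105,5,turns=False)
```

```text
1 [[299.6, 137.5], [300.2, 128.0]] [[400.0, 290.0], [403.0, 242.0]]
2 [[278.1, 150.1], [278.5, 140.1]] [[292.0, 352.0], [295.0, 302.0]]
3 [[253.6, 164.4], [253.7, 153.9]] [[170.0, 424.0], [170.0, 372.0]]
4 [[225.4, 180.9], [225.0, 169.9]] [[29.0, 506.0], [27.0, 451.0]]
t 2.95 tcp [ 501.1 -368.6  293.3] gap 94.0 F [0.6 1.1 0.3]
ax x[-0.002  0.003 -1.   ] y[-0.973 -0.231  0.001] z[-0.231  0.973  0.003] q7 2.18
jaw 103.4 delta [ -0.7   0.3 -79.3] twist -1.6 (alt 358.4) tooldelta [79.3  0.6  0.2]
[0.0159 0.0001 0.    ] -0.33
[0.0159 0.0001 0.    ] -0.33
[0.0159 0.0001 0.    ] -0.33
[0.0159 0.0001 0.    ] -0.33
[0.0159 0.0001 0.    ] -0.33
```

View pics/s4.png

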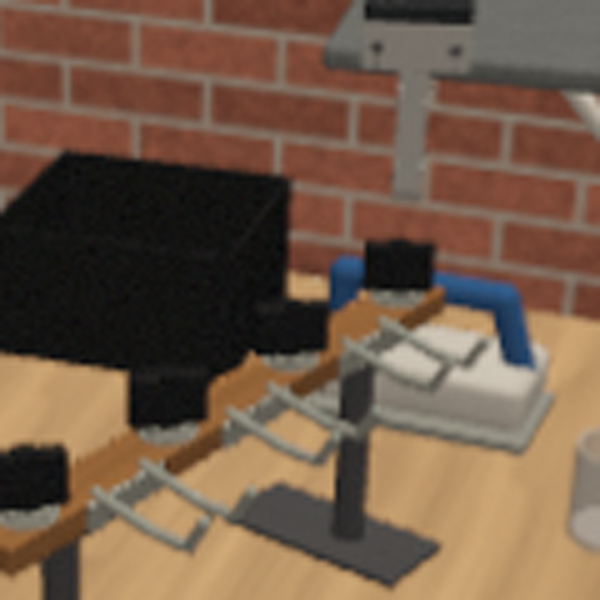

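Request:
{"fn": "send_rows", "kwargs": {"motion": [[0.02,0,0,0,0],[0.02,0,0,0,0],[0.02,0,0,0,0],[0.016,0,0,0,0],[0.004,0,0,0,255]]}}

```text
clock: 3.37
tool_pos: [501.5, -369.0, 211.9]
tcp_rot: [0.548, -0.447, -0.548, -0.448]
wrist_force: [-0.8, 0.4, -0.6]
finger_gap: 90.1
```

Request:
{"fn": "send_rows", "kwargs": {"motion": [[0,0,0,0,255],[0,0,0,0,255],[0,0,0,0,255],[0,0,0,0,255],[0,0,0,0,255]]}}

```text
clock: 3.78
tool_pos: [502.2, -369.2, 214.2]
tcp_rot: [0.546, -0.45, -0.545, -0.451]
wrist_force: [-0.2, -1.0, 0.3]
finger_gap: 57.7
```

Run:
```python
from h import *
plan(500.4,-368.3,214,-18.1,5,turns=False)
```

```text
t 3.78 tcp [ 502.2 -369.2  214.2] gap 57.7 F [-0.2 -1.   0.3]
ax x[ 0.002 -0.    -1.   ] y[-0.982 -0.189 -0.002] z[-0.189  0.982 -0.001] q7 2.10
jaw 100.9 delta [-1.8  0.9 -0.2] twist 119.0 (alt -241.0) tooldelta [0.2 1.6 1.2]
[0.     0.0003 0.0002] 23.79
[0.     0.0004 0.0001] 23.79
[ 0.      0.0004 -0.0001] 23.79
[ 0.      0.0003 -0.0002] 23.79
[ 0.      0.0002 -0.0003] 23.79
```

Request:
{"fn": "send_rows", "kwargs": {"motion": [[0,0.0015,0.001,-3,255],[0,0,0,0,255],[0,0,0,0,255],[0,0,0,0,255],[0,0,0,0,255]]}}

```text
clock: 4.2
tool_pos: [501.4, -369.1, 216.6]
tcp_rot: [0.558, -0.437, -0.554, -0.437]
wrist_force: [-0.7, 0.5, 0.9]
finger_gap: 24.1
```

Request:
{"fn": "send_rows", "kwargs": {"motion": [[0,0,0,0,255],[0,0,0,0,255],[0,0,0,0,255],[0,0,0,0,255],[0,0,0,0,255]]}}

```text
clock: 4.62
tool_pos: [501.4, -369.7, 216.8]
tcp_rot: [0.557, -0.438, -0.553, -0.438]
wrist_force: [0.4, -0.7, 1.0]
finger_gap: 13.7
```

Run:
```python
from h import *
plan(500.4,-368.3,214,-18.1,5,turns=False)
```

```text
t 4.62 tcp [ 501.4 -369.7  216.8] gap 13.7 F [ 0.4 -0.7  1. ]
ax x[ 0.005 -0.003 -1.   ] y[-0.972 -0.233 -0.004] z[-0.233  0.972 -0.004] q7 2.14
jaw 103.5 delta [-1.   1.4 -2.8] twist 121.6 (alt -238.4) tooldelta [2.8 0.7 1.6]
[0.0006 0.0001 0.0003] 24.31
[0.0006 0.0003 0.0002] 24.31
[0.0006 0.0003 0.0001] 24.31
[ 0.0006  0.0004 -0.    ] 24.31
[ 0.0006  0.0003 -0.0002] 24.31
```

Request:
{"fn": "send_rows", "kwargs": {"motion": [[0.001,0,0,6,255],[0,0,0,6,255],[0,0,0,6,255],[0,0,0,6,255],[0,0,0,6,255]]}}

```text
clock: 5.03
tool_pos: [501.4, -368.9, 216.7]
tcp_rot: [-0.419, 0.57, 0.416, 0.571]
wrist_force: [0.1, 0.1, -0.3]
finger_gap: 14.0
```

Run:
```python
from h import *
s,r=st();print(s["ft_torque"])
plan(500.4,-368.3,214,-18.1,5,turns=False)
```

```text
t 5.03 tcp [ 501.4 -368.9  216.7] gap 14.0 F [ 0.1  0.1 -0.3]
ax x[ 0.004 -0.002 -1.   ] y[-0.953  0.301 -0.005] z[ 0.301  0.953 -0.001] q7 1.65
[ 0.07286711 -0.14666444  0.0475102 ]
t 5.03 tcp [ 501.4 -368.9  216.7] gap 14.0 F [ 0.1  0.1 -0.3]
ax x[ 0.004 -0.002 -1.   ] y[-0.953  0.301 -0.005] z[ 0.301  0.953 -0.001] q7 1.65
jaw 72.5 delta [-1.   0.6 -2.7] twist 90.6 (alt -269.4) tooldelta [2.7 1.2 0.3]
[0.0005 0.0002 0.0001] 18.11
[ 0.0005  0.0002 -0.    ] 18.11
[ 0.0005  0.0002 -0.0001] 18.11
[ 0.0005  0.0002 -0.0002] 18.11
[ 0.0005  0.0001 -0.0002] 18.11
```

Request:
{"fn": "send_rows", "kwargs": {"motion": [[0.001,0,0,6,255],[0,0,0,6,255],[0,0,0,6,255],[0,0,0,6,255],[0,0,0,6,255]]}}

```text
clock: 5.45
tool_pos: [501.9, -368.1, 216.8]
tcp_rot: [-0.249, 0.661, 0.246, 0.664]
wrist_force: [1.4, -0.2, -0.2]
finger_gap: 13.9
```

Request:
{"fn": "send_rows", "kwargs": {"motion": [[0,0,0,6,255],[0,0,0,6,255],[0,0,0,6,255],[0,0,0,6,255],[0,0,0,6,255]]}}

```text
clock: 5.87
tool_pos: [502.7, -367.7, 216.8]
tcp_rot: [-0.059, 0.703, 0.057, 0.707]
wrist_force: [2.0, 0.1, -1.1]
finger_gap: 13.7
```

Request:
{"fn": "send_rows", "kwargs": {"motion": [[0,0,0,6,255],[0,0,0,6,255],[0,0,0,5,255],[0,0,0,4,255],[0,0,0,3,255]]}}

```text
clock: 6.28
tool_pos: [503.5, -367.8, 216.8]
tcp_rot: [0.097, 0.698, -0.099, 0.703]
wrist_force: [-0.2, -0.9, -0.5]
finger_gap: 13.7
```

Run:
```python
from h import *
s,r=st();print(s["ft_torque"])
plan(500.4,-368.3,214,-18.1,1,turns=False)
```

```text
t 6.28 tcp [ 503.5 -367.8  216.8] gap 13.7 F [-0.2 -0.9 -0.5]
ax x[ 0.007 -0.004 -1.   ] y[ 0.275  0.961 -0.002] z[ 0.961 -0.275  0.008] q7 0.22
[-0.38319876  0.07282765 -0.01456204]
t 6.28 tcp [ 503.5 -367.8  216.8] gap 13.7 F [-0.2 -0.9 -0.5]
ax x[ 0.007 -0.004 -1.   ] y[ 0.275  0.961 -0.002] z[ 0.961 -0.275  0.008] q7 0.22
jaw -16.0 delta [-3.1 -0.5 -2.8] twist 2.1 (alt -357.9) tooldelta [ 2.8 -1.4 -2.8]
[ 0.0028 -0.0014 -0.0028] 2.12
```

Request:
{"fn": "send_rows", "kwargs": {"motion": [[0,0,-0.001,3,255],[0,0,-0.001,3,255],[0,0,0,3,255],[0,0,0,4,255],[0,0,0,5,255]]}}

```text
clock: 6.7
tool_pos: [504.1, -366.4, 216.8]
tcp_rot: [0.209, 0.671, -0.21, 0.679]
wrist_force: [0.2, 4.4, 2.5]
finger_gap: 17.3
```

Run:
```python
from h import *
s,r=st();print(s["ft_torque"])
plan(500.4,-368.3,214,-18.1,1,turns=False)
```

```text
t 6.70 tcp [ 504.1 -366.4  216.8] gap 17.3 F [0.2 4.4 2.5]
ax x[ 0.011 -0.005 -1.   ] y[0.567 0.824 0.002] z[ 0.824 -0.567  0.012] q7 -0.09
[0.79597412 0.06084935 0.93330207]
t 6.70 tcp [ 504.1 -366.4  216.8] gap 17.3 F [0.2 4.4 2.5]
ax x[ 0.011 -0.005 -1.   ] y[0.567 0.824 0.002] z[ 0.824 -0.567  0.012] q7 -0.09
jaw -34.5 delta [-3.7 -1.9 -2.8] twist -16.4 (alt 343.6) tooldelta [ 2.7 -3.7 -2. ]
[ 0.0027 -0.0037 -0.002 ] -16.42
```

Request:
{"fn": "send_rows", "kwargs": {"motion": [[0,0,0,0,120],[0,0,0,0,120],[0,0,0,0,120],[0,0,0,0,120],[-0.01,0,0,0,120]]}}

```text
clock: 7.12
tool_pos: [503.6, -365.2, 225.2]
tcp_rot: [0.208, 0.673, -0.208, 0.679]
wrist_force: [-0.5, 1.0, -0.5]
finger_gap: 46.9
```

Request:
{"fn": "send_rows", "kwargs": {"motion": [[-0.02,0,0,-7,120],[-0.03,0,0,-7,120],[-0.03,0,0,-7,120],[0,0,0,-7,120],[0,0,0,-7,120]]}}

```text
clock: 7.53
tool_pos: [502.6, -365.1, 313.4]
tcp_rot: [-0.011, 0.704, 0.008, 0.71]
wrist_force: [0.4, 0.1, -0.5]
finger_gap: 49.6
```

Run:
```python
from h import *
b=bolt(2)
plan(*b,290,119,20,turns=False)
```

```text
t 7.53 tcp [ 502.6 -365.1  313.4] gap 49.6 F [ 0.4  0.1 -0.5]
ax x[ 0.009 -0.004 -1.   ] y[-0.027  1.    -0.005] z[1.    0.027 0.009] q7 0.52
jaw 1.6 delta [ 38.2 120.3 -23.4] twist -117.4 (alt 242.6) tooldelta [ 23.2 119.4  41.3]
[0.0012 0.006  0.0021] -5.87
[0.0012 0.0057 0.0027] -5.87
[0.0012 0.0054 0.0032] -5.87
[0.0012 0.0051 0.0038] -5.87
[0.0012 0.0047 0.0043] -5.87
[0.0012 0.0042 0.0047] -5.87
[0.0012 0.0037 0.0051] -5.87
[0.0012 0.0031 0.0055] -5.87
[0.0012 0.0026 0.0058] -5.87
[0.0012 0.002  0.006 ] -5.87
[0.0012 0.0013 0.0062] -5.87
[0.0012 0.0007 0.0063] -5.87
[0.0012 0.     0.0063] -5.87
[ 0.0012 -0.0006  0.0063] -5.87
[ 0.0012 -0.0012  0.0062] -5.87
[ 0.0012 -0.0019  0.006 ] -5.87
[ 0.0012 -0.0025  0.0058] -5.87
[ 0.0012 -0.0031  0.0055] -5.87
[ 0.0012 -0.0036  0.0052] -5.87
[ 0.0012 -0.0041  0.0048] -5.87
```

Request:
{"fn": "send_rows", "kwargs": {"motion": [[0.005,0.024,0.008,-7,120],[0.005,0.023,0.0105,-7,120],[0.005,0.0215,0.0135,-7,120],[0.005,0.02,0.016,-7,120],[0.005,0.018,0.018,-7,120]]}}

```text
clock: 7.95
tool_pos: [536.9, -246.3, 293.7]
tcp_rot: [-0.231, 0.667, 0.221, 0.674]
wrist_force: [0.8, -0.8, -0.1]
finger_gap: 49.6
```

Request:
{"fn": "send_rows", "kwargs": {"motion": [[0,0,0,-7,120],[0,0,0,-7,120],[0,0,0,-7,120],[0,0,0,-7,120],[0,0,0,-7,120]]}}

```text
clock: 8.37
tool_pos: [538.8, -239.0, 297.5]
tcp_rot: [-0.428, 0.566, 0.414, 0.57]
wrist_force: [0.8, 0.2, 0.3]
finger_gap: 49.5
```

Request:
{"fn": "send_rows", "kwargs": {"motion": [[0,0,0,-7,120],[0,0,0,-7,120],[0,0,0,-7,120],[0,0,0,-7,120],[0,0,0,-6,120]]}}

```text
clock: 8.78
tool_pos: [538.8, -239.9, 301.9]
tcp_rot: [0.581, -0.415, -0.564, -0.415]
wrist_force: [-0.0, 0.4, 0.1]
finger_gap: 49.5
```

Run:
```python
from h import *
b=bolt(2)
plan(*b,214,119,1,turns=False)
```

```text
t 8.78 tcp [ 538.8 -239.9  301.9] gap 49.5 F [-0.   0.4  0.1]
ax x[ 0.018 -0.014 -1.   ] y[-0.95  -0.311 -0.013] z[-0.311  0.95  -0.019] q7 2.07
jaw 108.1 delta [  2.1  -4.8 -87.9] twist -10.9 (alt 349.1) tooldelta [88.   0.7 -3.6]
[ 0.088   0.0007 -0.0036] -10.88
```

Request:
{"fn": "send_rows", "kwargs": {"motion": [[0.015,0,-0.001,-5,120],[0.018,0,-0.001,-5,120],[0.02,0,-0.001,0,120],[0.02,0,0,0,120],[0.014,0,0,0,120]]}}

```text
clock: 9.2
tool_pos: [543.6, -246.4, 219.6]
tcp_rot: [0.622, -0.358, -0.599, -0.355]
wrist_force: [0.8, -0.3, 0.4]
finger_gap: 49.8
```

Run:
```python
from h import *
b=bolt(2)
plan(*b,214,119,1,turns=False)
```

```text
t 9.20 tcp [ 543.6 -246.4  219.6] gap 49.8 F [ 0.8 -0.3  0.4]
ax x[ 0.026 -0.02  -0.999] y[-0.871 -0.491 -0.013] z[-0.49   0.871 -0.03 ] q7 2.21
jaw 119.4 delta [-2.8  1.6 -5.6] twist 0.4 (alt -359.6) tooldelta [5.5 1.7 3. ]
[0.0055 0.0017 0.003 ] 0.36
```

Request:
{"fn": "send_rows", "kwargs": {"motion": [[0.005,0.0015,0.003,0,255],[0.002,0,0,0,255],[0,0,0,0,255],[0,0,0,0,255],[0,0,0,0,255]]}}

```text
clock: 9.62
tool_pos: [540.4, -245.2, 213.4]
tcp_rot: [0.622, -0.358, -0.599, -0.355]
wrist_force: [0.0, 0.3, 0.5]
finger_gap: 19.7
```

Request:
{"fn": "send_rows", "kwargs": {"motion": [[0,0,0,0,255],[0,0,0,0,255],[0,0,0,6,255],[0,0,0,6,255],[0,0,0,6,255]]}}

```text
clock: 10.03
tool_pos: [540.8, -246.1, 214.0]
tcp_rot: [0.557, -0.449, -0.534, -0.45]
wrist_force: [3.1, 0.1, -8.5]
finger_gap: 14.1
```

Run:
```python
from h import *
b=bolt(2)
plan(*b,214,-18,1,turns=False)
```

```text
t 10.03 tcp [ 540.8 -246.1  214. ] gap 14.1 F [ 3.1  0.1 -8.5]
ax x[ 0.027 -0.02  -0.999] y[-0.981 -0.191 -0.023] z[-0.19   0.981 -0.025] q7 1.92
jaw 101.0 delta [-0.   1.3 -0. ] twist 119.0 (alt -241.0) tooldelta [ 0.  -0.2  1.3]
[ 0.     -0.0002  0.0013] 118.96
```

Request:
{"fn": "send_rows", "kwargs": {"motion": [[0,0,0,6,255],[0,0,0,6,255],[0,0,0,6,255],[0,0,0,6,255],[0,0,0,6,255]]}}

```text
clock: 10.45
tool_pos: [541.0, -244.8, 214.1]
tcp_rot: [-0.414, 0.577, 0.392, 0.585]
wrist_force: [2.7, -0.4, -9.0]
finger_gap: 13.7
```

Request:
{"fn": "send_rows", "kwargs": {"motion": [[0,0,0,6,255],[0,0,0,6,255],[0,0,0,6,255],[0,0,0,6,255],[0,0,0,6,255]]}}

```text
clock: 10.87
tool_pos: [541.6, -243.9, 214.1]
tcp_rot: [-0.239, 0.661, 0.222, 0.676]
wrist_force: [5.3, -0.7, -10.0]
finger_gap: 13.7
```

Request:
{"fn": "send_rows", "kwargs": {"motion": [[0,0,0,6,255],[0,0,0,6,255],[0,0,0,6,255],[0,0,0,6,255],[0,0,0,6,255]]}}

```text
clock: 11.28
tool_pos: [542.7, -243.4, 214.2]
tcp_rot: [-0.047, 0.696, 0.035, 0.716]
wrist_force: [5.4, -1.9, -8.9]
finger_gap: 13.8
```

Run:
```python
from h import *
b=bolt(2)
plan(*b,214,-18,1,turns=False)
```

```text
t 11.28 tcp [ 542.7 -243.4  214.2] gap 13.8 F [ 5.4 -1.9 -8.9]
ax x[ 0.03  -0.016 -0.999] y[-0.115  0.993 -0.019] z[0.993 0.116 0.028] q7 0.38
jaw 6.6 delta [-1.9 -1.3 -0.2] twist 24.6 (alt -335.4) tooldelta [ 0.1 -1.1 -2. ]
[ 0.0001 -0.0011 -0.002 ] 24.64
```

Request:
{"fn": "send_rows", "kwargs": {"motion": [[0,0,-0.001,6,255],[0,0,-0.001,6,255],[0,0,0,6,255],[0,0,0,6,255],[0,0,0,6,255]]}}

```text
clock: 11.7
tool_pos: [544.2, -242.6, 215.7]
tcp_rot: [0.148, 0.677, -0.154, 0.705]
wrist_force: [5.1, -0.3, -12.2]
finger_gap: 15.3
```

Request:
{"fn": "send_rows", "kwargs": {"motion": [[0,0,0,3,255],[0,0,0,3,255],[0,0,0,3,255],[0,0,0,3,255],[0,0,0,0,255]]}}

```text
clock: 12.12
tool_pos: [544.9, -240.5, 215.6]
tcp_rot: [0.225, 0.656, -0.227, 0.684]
wrist_force: [2.4, -2.5, -8.4]
finger_gap: 18.8
```

Run:
```python
from h import *
b=bolt(2)
plan(*b,214,-18,1,turns=False)
print(ctrl.sense()["ft_torque"])
```

```text
t 12.12 tcp [ 544.9 -240.5  215.6] gap 18.8 F [ 2.4 -2.5 -8.4]
ax x[ 0.036 -0.016 -0.999] y[0.607 0.795 0.01 ] z[ 0.794 -0.606  0.038] q7 -0.34
jaw -37.4 delta [-4.1 -4.3 -1.6] twist -19.4 (alt 340.6) tooldelta [ 1.5 -5.9 -0.7]
[ 0.0015 -0.0059 -0.0007] -19.37
[-0.54143763 -0.13163361  0.77394452]
```

Request:
{"fn": "send_rows", "kwargs": {"motion": [[0,0,0,0,120],[0,0,0,0,120],[0,0,0,0,120],[0,0,0,0,120],[-0.01,0,0,0,120]]}}

```text
clock: 12.53
tool_pos: [544.7, -240.2, 226.5]
tcp_rot: [0.223, 0.656, -0.225, 0.685]
wrist_force: [-0.1, 0.1, -0.2]
finger_gap: 48.1
```

Run:
```python
from h import *
st()
```

```text
t 12.53 tcp [ 544.7 -240.2  226.5] gap 48.1 F [-0.1  0.1 -0.2]
ax x[ 0.037 -0.015 -0.999] y[0.602 0.799 0.01 ] z[ 0.798 -0.602  0.039] q7 -0.33
```

Request:
{"fn": "send_rows", "kwargs": {"motion": [[-0.04,0,0,-7,120],[-0.04,0,0,-7,120],[0,0,0,-7,120],[0,0,0,-7,120],[0,0,0,-7,120]]}}

```text
clock: 12.95
tool_pos: [541.8, -239.0, 316.9]
tcp_rot: [0.002, 0.692, -0.014, 0.721]
wrist_force: [0.3, 0.4, -0.3]
finger_gap: 49.8
```

Run:
```python
from h import *
b=bolt(3)
plan(*b,285,122,1,turns=False)
```

```text
t 12.95 tcp [ 541.8 -239.   316.9] gap 49.8 F [ 0.3  0.4 -0.3]
ax x[ 0.041 -0.017 -0.999] y[ 0.023  1.    -0.016] z[ 0.999 -0.023  0.041] q7 0.28
jaw -1.3 delta [ 39.4 117.8 -31.9] twist -123.3 (alt 236.7) tooldelta [ 31.4 119.2  35.4]
[0.0314 0.1192 0.0354] -123.3
```

Request:
{"fn": "send_rows", "kwargs": {"motion": [[0.007,0.024,0.006,-7.1,120],[0.007,0.023,0.009,-7.1,120],[0.007,0.0215,0.012,-7.1,120],[0.007,0.02,0.015,-7.1,120],[0.007,0.018,0.017,-7.1,120]]}}

```text
clock: 13.37
tool_pos: [577.7, -123.6, 287.8]
tcp_rot: [-0.222, 0.661, 0.196, 0.689]
wrist_force: [1.4, 0.5, -1.6]
finger_gap: 49.7
```

Request:
{"fn": "send_rows", "kwargs": {"motion": [[0,-0.002,0,-7.1,120],[0,0,0,-7.1,120],[0,0,0,-7.1,120],[0,0,0,-7.1,120],[0,0,0,-7.1,120]]}}

```text
clock: 13.78
tool_pos: [580.2, -117.9, 291.6]
tcp_rot: [-0.424, 0.568, 0.39, 0.588]
wrist_force: [-0.3, 0.1, 0.3]
finger_gap: 49.7
```

Run:
```python
from h import *
b=bolt(3)
plan(*b,214,122,1,turns=False)
```

```text
t 13.78 tcp [ 580.2 -117.9  291.6] gap 49.7 F [-0.3  0.1  0.3]
ax x[ 0.05  -0.023 -0.998] y[-0.94   0.337 -0.055] z[ 0.338  0.941 -0.004] q7 1.23
jaw 70.3 delta [  1.   -3.4 -77.6] twist -51.7 (alt 308.3) tooldelta [77.6  2.2 -2.5]
[ 0.0776  0.0022 -0.0025] -51.73
```

Request:
{"fn": "send_rows", "kwargs": {"motion": [[0.006,0,0,-7.1,120],[0.006,0,0,-7.1,120],[0.006,0,0,-7.1,120],[0.006,0,0,-7.1,120],[0.006,0,0,-7.1,120]]}}

```text
clock: 14.2
tool_pos: [582.8, -119.3, 267.3]
tcp_rot: [0.586, -0.42, -0.543, -0.43]
wrist_force: [-0.4, 0.6, -0.8]
finger_gap: 49.7
```

Run:
```python
from h import *
b=bolt(3)
plan(*b,214,122,1,turns=False)
```

```text
t 14.20 tcp [ 582.8 -119.3  267.3] gap 49.7 F [-0.4  0.6 -0.8]
ax x[ 0.056 -0.026 -0.998] y[-0.96  -0.277 -0.047] z[-0.276  0.96  -0.04 ] q7 1.81
jaw 106.0 delta [ -1.6  -1.9 -53.3] twist -16.0 (alt 344.0) tooldelta [53.1  4.6  0.8]
[0.0531 0.0046 0.0008] -15.99
```

Request:
{"fn": "send_rows", "kwargs": {"motion": [[0.01,0.001,0,-7.1,120],[0.01,0.001,0,-6,120],[0.01,0.001,0,0,120],[0.01,0.001,0,0,120],[0.01,0,0,0,120]]}}

```text
clock: 14.62
tool_pos: [583.1, -123.9, 219.6]
tcp_rot: [0.634, -0.354, -0.587, -0.358]
wrist_force: [0.5, -0.3, 0.5]
finger_gap: 49.7
```

Run:
```python
from h import *
b=bolt(3)
plan(*b,214,122,1,turns=False)
print(ctrl.sense()["joint_pos"].round(3))
```

```text
t 14.62 tcp [ 583.1 -123.9  219.6] gap 49.7 F [ 0.5 -0.3  0.5]
ax x[ 0.061 -0.029 -0.998] y[-0.869 -0.493 -0.039] z[-0.491  0.869 -0.055] q7 2.01
jaw 119.5 delta [-1.9  2.7 -5.6] twist -2.5 (alt 357.5) tooldelta [5.3 0.5 3.6]
[0.0053 0.0005 0.0036] -2.53
[ 0.638  0.389 -0.624  1.722  0.287  1.053  2.006]
```

Request:
{"fn": "send_rows", "kwargs": {"motion": [[0.005,0.001,0.0035,-2,255],[0.001,0,0,0,255],[0,0,0,0,255],[0,0,0,0,255],[0,0,0,0,255]]}}

```text
clock: 15.03
tool_pos: [580.2, -121.4, 211.3]
tcp_rot: [0.639, -0.345, -0.593, -0.348]
wrist_force: [3.7, -12.3, -4.3]
finger_gap: 19.8
```

Run:
```python
from h import *
b=bolt(3)
plan(*b,214,-18,1,turns=False)
```

```text
t 15.03 tcp [ 580.2 -121.4  211.3] gap 19.8 F [  3.7 -12.3  -4.3]
ax x[ 0.059 -0.029 -0.998] y[-0.853 -0.52  -0.035] z[-0.518  0.854 -0.055] q7 2.03
jaw 121.3 delta [1.  0.2 2.7] twist 139.3 (alt -220.7) tooldelta [-2.6 -1.  -0.5]
[-0.0026 -0.001  -0.0005] 139.26
```

Request:
{"fn": "send_rows", "kwargs": {"motion": [[0,0,0,0,255],[0,0,0,0,255],[0,0,0,6,255],[0,0,0,6,255],[0,0,0,6,255]]}}

```text
clock: 15.45
tool_pos: [580.6, -122.7, 211.5]
tcp_rot: [0.574, -0.437, -0.529, -0.447]
wrist_force: [1.4, 0.4, -4.4]
finger_gap: 14.4
```

Run:
```python
from h import *
b=bolt(3)
plan(*b,214,-18,1,turns=False)
```

```text
t 15.45 tcp [ 580.6 -122.7  211.5] gap 14.4 F [ 1.4  0.4 -4.4]
ax x[ 0.059 -0.029 -0.998] y[-0.974 -0.219 -0.051] z[-0.218  0.975 -0.041] q7 1.73
jaw 102.6 delta [0.6 1.5 2.5] twist 120.6 (alt -239.4) tooldelta [-2.5 -1.1  1.2]
[-0.0025 -0.0011  0.0012] 120.57
```

Request:
{"fn": "send_rows", "kwargs": {"motion": [[0,0,0.001,6.5,255],[0,0,0,6.5,255],[0,0,0,6.5,255],[0,0,0,6.5,255],[0,0,0,6.5,255]]}}

```text
clock: 15.87
tool_pos: [580.8, -121.1, 211.6]
tcp_rot: [-0.417, 0.572, 0.377, 0.597]
wrist_force: [2.5, -0.3, -6.7]
finger_gap: 13.7
```

Request:
{"fn": "send_rows", "kwargs": {"motion": [[0,0,0,6.5,255],[0,0,0,6.5,255],[0,0,0,6.5,255],[0,0,0,6.5,255],[0,0,0,6.5,255]]}}

```text
clock: 16.28
tool_pos: [581.7, -120.0, 211.7]
tcp_rot: [-0.223, 0.658, 0.192, 0.693]
wrist_force: [6.3, 0.3, -7.8]
finger_gap: 13.8
```

Request:
{"fn": "send_rows", "kwargs": {"motion": [[0,0,0,6.5,255],[0,0,0,6.5,255],[0,0,0,6.5,255],[0,0,0,6.5,255],[0,0,0,6.5,255]]}}

```text
clock: 16.7
tool_pos: [583.4, -119.5, 211.9]
tcp_rot: [-0.01, 0.684, -0.009, 0.729]
wrist_force: [7.3, -1.7, -7.8]
finger_gap: 14.5
```

Run:
```python
from h import *
b=bolt(3)
plan(*b,214,-18,1,turns=False)
```

```text
t 16.70 tcp [ 583.4 -119.5  211.9] gap 14.5 F [ 7.3 -1.7 -7.8]
ax x[ 0.064 -0.027 -0.998] y[ 0.     1.    -0.027] z[0.998 0.001 0.064] q7 0.05
jaw 0.1 delta [-2.2 -1.8  2.1] twist 18.1 (alt -341.9) tooldelta [-2.2 -1.8 -2.1]
[-0.0022 -0.0018 -0.0021] 18.08
```

Request:
{"fn": "send_rows", "kwargs": {"motion": [[0,-0.001,-0.001,6,255],[0,-0.001,-0.001,6,255],[0,0,0,6,255],[0,0,0,5,255],[0,0,0,4,255]]}}

```text
clock: 17.12
tool_pos: [584.7, -118.9, 212.2]
tcp_rot: [0.171, 0.659, -0.176, 0.711]
wrist_force: [1.7, -0.3, -3.4]
finger_gap: 16.4
```

Run:
```python
from h import *
b=bolt(3)
plan(*b,214,-18,1,turns=False)
print(ctrl.sense()["ft_torque"])
```

```text
t 17.12 tcp [ 584.7 -118.9  212.2] gap 16.4 F [ 1.7 -0.3 -3.4]
ax x[ 0.07  -0.025 -0.997] y[0.475 0.88  0.011] z[ 0.877 -0.475  0.074] q7 -0.41
jaw -28.4 delta [-3.5 -2.3  1.8] twist -10.4 (alt 349.6) tooldelta [-2.  -3.7 -1.8]
[-0.002  -0.0037 -0.0018] -10.41
[-0.43895983  0.52551511  0.81375342]
```

Request:
{"fn": "send_rows", "kwargs": {"motion": [[0,0,0,0,120],[0,0,0,0,120],[0,0,0,0,120],[-0.03,0,0,0,120],[-0.04,0,0,0,120]]}}

```text
clock: 17.53
tool_pos: [577.5, -116.2, 277.8]
tcp_rot: [0.169, 0.663, -0.174, 0.709]
wrist_force: [0.6, -0.2, 2.2]
finger_gap: 46.4
```

Run:
```python
from h import *
b=bolt(4)
plan(*b,285,125,17,turns=False)
```

```text
t 17.53 tcp [ 577.5 -116.2  277.8] gap 46.4 F [ 0.6 -0.2  2.2]
ax x[ 0.061 -0.023 -0.998] y[0.471 0.882 0.008] z[ 0.88  -0.47   0.065] q7 -0.40
jaw -28.1 delta [ 44.1 118.5   7.2] twist -153.1 (alt 206.9) tooldelta [ -7.3 125.4 -16.4]
[-0.0004  0.0074 -0.001 ] -9.01
[-0.0004  0.0074  0.0002] -9.01
[-0.0004  0.0073  0.0014] -9.01
[-0.0004  0.007   0.0025] -9.01
[-0.0004  0.0065  0.0036] -9.01
[-0.0004  0.0059  0.0045] -9.01
[-0.0004  0.0051  0.0054] -9.01
[-0.0004  0.0042  0.0061] -9.01
[-0.0004  0.0032  0.0067] -9.01
[-0.0004  0.0021  0.0071] -9.01
[-0.0004  0.001   0.0074] -9.01
[-0.0004 -0.0002  0.0074] -9.01
[-0.0004 -0.0014  0.0073] -9.01
[-0.0004 -0.0025  0.007 ] -9.01
[-0.0004 -0.0036  0.0065] -9.01
[-0.0004 -0.0045  0.0059] -9.01
[-0.0004 -0.0054  0.0051] -9.01
```

Request:
{"fn": "send_rows", "kwargs": {"motion": [[0,0.025,-0.003,-7.1,120],[0,0.025,0.001,-7.1,120],[0,0.024,0.005,-7.1,120],[0,0.024,0.009,-7.1,120],[0,0.022,0.012,-7.1,120]]}}

```text
clock: 17.95
tool_pos: [633.4, -5.8, 290.2]
tcp_rot: [-0.059, 0.679, 0.035, 0.731]
wrist_force: [-0.3, 0.6, -0.0]
finger_gap: 49.6
```

Run:
```python
from h import *
b=bolt(4)
plan(*b,285,125,1,turns=False)
```

```text
t 17.95 tcp [633.4  -5.8 290.2] gap 49.6 F [-0.3  0.6 -0. ]
ax x[ 0.074 -0.028 -0.997] y[-0.131  0.991 -0.038] z[0.989 0.133 0.07 ] q7 -0.02
jaw 7.7 delta [-11.9   8.2  -5.2] twist -117.3 (alt 242.7) tooldelta [  4.1   9.8 -11. ]
[ 0.0041  0.0098 -0.011 ] -117.31
```

Request:
{"fn": "send_rows", "kwargs": {"motion": [[0,0,0,-7.1,120],[0,0,0,-7.1,120],[0,0,0,-7.1,120],[0,0,0,-7.1,120],[0,0,0,-7.1,120]]}}

```text
clock: 18.37
tool_pos: [635.4, 1.3, 291.2]
tcp_rot: [-0.28, 0.635, 0.243, 0.678]
wrist_force: [-0.4, -0.7, 0.2]
finger_gap: 49.6
```

Run:
```python
from h import *
b=bolt(4)
plan(*b,285,125,1,turns=False)
```

```text
t 18.37 tcp [635.4   1.3 291.2] gap 49.6 F [-0.4 -0.7  0.2]
ax x[ 0.076 -0.025 -0.997] y[-0.685  0.725 -0.071] z[0.724 0.688 0.038] q7 0.56
jaw 43.5 delta [-13.8   1.1  -6.2] twist -81.5 (alt 278.5) tooldelta [ 5.1 10.7 -9.5]
[ 0.0051  0.0107 -0.0095] -81.46
```

Request:
{"fn": "send_rows", "kwargs": {"motion": [[0,0,0,-7.1,120],[0,0,0,-7.1,120],[0,0,0,-7.1,120],[0,0,0,-7.1,120],[0,0,0,-7.1,120]]}}

```text
clock: 18.78
tool_pos: [635.5, 0.3, 292.5]
tcp_rot: [-0.475, 0.529, 0.426, 0.559]
wrist_force: [-0.6, -0.6, -0.3]
finger_gap: 49.6
```

Run:
```python
from h import *
b=bolt(4)
plan(*b,214,125,1,turns=False)
```

```text
t 18.78 tcp [6.355e+02 3.000e-01 2.925e+02] gap 49.6 F [-0.6 -0.6 -0.3]
ax x[ 0.078 -0.026 -0.997] y[-0.979  0.185 -0.081] z[ 0.187  0.982 -0.011] q7 1.15
jaw 79.2 delta [-13.9   2.  -78.5] twist -45.8 (alt 314.2) tooldelta [77.1 20.3  0.3]
[0.0771 0.0203 0.0003] -45.77
```

Request:
{"fn": "send_rows", "kwargs": {"motion": [[0.006,0.003,0,-7.1,120],[0.006,0.003,0.001,-7.1,120],[0.006,0.003,0.001,-7.1,120],[0.006,0.002,0.001,-7.1,120],[0.006,0.002,0.001,-7.1,120]]}}

```text
clock: 19.2
tool_pos: [625.2, 1.8, 263.0]
tcp_rot: [0.625, -0.372, -0.567, -0.387]
wrist_force: [0.3, 0.3, 0.2]
finger_gap: 49.9
```

Run:
```python
from h import *
b=bolt(4)
plan(*b,214,125,1,turns=False)
```

```text
t 19.20 tcp [625.2   1.8 263. ] gap 49.9 F [0.3 0.3 0.2]
ax x[ 0.081 -0.026 -0.996] y[-0.903 -0.424 -0.063] z[-0.421  0.905 -0.058] q7 1.72
jaw 115.0 delta [ -3.6   0.5 -49. ] twist -10.0 (alt 350.0) tooldelta [48.6  6.1  4.9]
[0.0486 0.0061 0.0049] -10.04
```

Request:
{"fn": "send_rows", "kwargs": {"motion": [[0.009,0.001,0.001,-5,120],[0.009,0.001,0.001,-5,120],[0.009,0.001,0.001,0,120],[0.009,0.001,0.001,0,120],[0.008,0.001,0,0,120]]}}

```text
clock: 19.62
tool_pos: [622.6, 0.1, 217.8]
tcp_rot: [0.661, -0.315, -0.599, -0.325]
wrist_force: [-0.8, 0.4, 0.7]
finger_gap: 49.9
```

Run:
```python
from h import *
b=bolt(4)
plan(*b,214,125,1,turns=False)
```

```text
t 19.62 tcp [6.226e+02 1.000e-01 2.178e+02] gap 49.9 F [-0.8  0.4  0.7]
ax x[ 0.084 -0.027 -0.996] y[-0.806 -0.59  -0.052] z[-0.586  0.807 -0.071] q7 1.88
jaw 126.0 delta [-1.1  2.3 -3.8] twist 1.0 (alt -359.0) tooldelta [ 3.7 -0.3  2.7]
[ 0.0037 -0.0003  0.0027] 0.99
```

Request:
{"fn": "send_rows", "kwargs": {"motion": [[0.003,0,0.0025,0,255],[0,0,0,0,255],[0,0,0,0,255],[0,0,0,0,255],[0,0,0,0,255]]}}

```text
clock: 20.03
tool_pos: [621.0, 2.0, 213.1]
tcp_rot: [0.659, -0.317, -0.598, -0.327]
wrist_force: [2.6, -5.7, -1.0]
finger_gap: 20.2
```

Request:
{"fn": "send_rows", "kwargs": {"motion": [[0,0,0,0,255],[0,0,0,0,255],[0,0,0,6,255],[0,0,0,6,255],[0,0,0,6.5,255]]}}

```text
clock: 20.45
tool_pos: [621.6, 0.9, 213.4]
tcp_rot: [0.596, -0.412, -0.537, -0.432]
wrist_force: [1.5, 0.7, -3.6]
finger_gap: 14.6
```

Request:
{"fn": "send_rows", "kwargs": {"motion": [[0,0,0,6.5,255],[0,0,0,6.5,255],[0,0,0,6.5,255],[0,0,0,6.5,255],[0,0,0,6.5,255]]}}

```text
clock: 20.87
tool_pos: [621.8, 2.0, 213.5]
tcp_rot: [-0.442, 0.551, 0.393, 0.588]
wrist_force: [2.7, -0.5, -3.9]
finger_gap: 13.7
```

Run:
```python
from h import *
b=bolt(4)
plan(*b,214,-18,1,turns=False)
```

```text
t 20.87 tcp [621.8   2.  213.5] gap 13.7 F [ 2.7 -0.5 -3.9]
ax x[ 0.084 -0.025 -0.996] y[-0.95   0.3   -0.087] z[0.301 0.954 0.002] q7 1.01
jaw 72.5 delta [-0.2  0.3  0.5] twist 90.5 (alt -269.5) tooldelta [-0.5  0.3  0.2]
[-0.0005  0.0003  0.0002] 90.49
```

Request:
{"fn": "send_rows", "kwargs": {"motion": [[0,0,0,6.5,255],[0,0,0,6.5,255],[0,0,0,6.5,255],[0,0,0,6.5,255],[0,0,0,6.5,255]]}}

```text
clock: 21.28
tool_pos: [622.3, 2.8, 213.7]
tcp_rot: [-0.25, 0.642, 0.214, 0.693]
wrist_force: [3.9, 0.8, -6.4]
finger_gap: 14.4
```

Request:
{"fn": "send_rows", "kwargs": {"motion": [[0,0,-0.0005,6.5,255],[0,0,-0.0005,6.5,255],[0,0,-0.0005,6.5,255],[0,0,0,6.5,255],[0,0,0,6.5,255]]}}

```text
clock: 21.7
tool_pos: [623.5, 3.3, 214.0]
tcp_rot: [-0.036, 0.674, 0.017, 0.737]
wrist_force: [5.0, -0.1, -5.7]
finger_gap: 15.2
```

Request:
{"fn": "send_rows", "kwargs": {"motion": [[0,0,-0.0005,6.5,255],[0,0,-0.0005,6.5,255],[0,0,-0.0005,6.5,255],[0,0,0,6,255],[0,0,0,6,255]]}}

```text
clock: 22.12
tool_pos: [624.6, 4.0, 214.4]
tcp_rot: [0.176, 0.649, -0.175, 0.719]
wrist_force: [1.8, 2.7, -3.2]
finger_gap: 16.8
```

Run:
```python
from h import *
b=bolt(4)
plan(*b,214,-18,1,turns=False)
print(ctrl.sense()["ft_torque"])
```

```text
t 22.12 tcp [624.6   4.  214.4] gap 16.8 F [ 1.8  2.7 -3.2]
ax x[ 0.095 -0.023 -0.995] y[0.48  0.877 0.025] z[ 0.872 -0.48   0.095] q7 -0.64
jaw -28.8 delta [-3.1 -1.6 -0.4] twist -10.8 (alt 349.2) tooldelta [ 0.1 -2.9 -1.9]
[ 0.0001 -0.0029 -0.0019] -10.83
[0.16908543 0.48495677 0.89572552]
```

Request:
{"fn": "send_rows", "kwargs": {"motion": [[0,0,0,0,120],[0,0,0,0,120],[0,0,0,0,120],[-0.041,0,0,0,120],[-0.041,0,0,0,120]]}}

```text
clock: 22.53
tool_pos: [614.1, 6.3, 291.1]
tcp_rot: [0.172, 0.654, -0.174, 0.716]
wrist_force: [0.9, 0.9, 0.7]
finger_gap: 46.8
```

Run:
```python
from h import *
st()
```

```text
t 22.53 tcp [614.1   6.3 291.1] gap 46.8 F [0.9 0.9 0.7]
ax x[ 0.084 -0.024 -0.996] y[0.473 0.881 0.019] z[ 0.877 -0.473  0.085] q7 -0.62
```

Request:
{"fn": "send_rows", "kwargs": {"motion": [[-0.03,0,-0.03,0,120],[0,0,-0.04,0,120],[0,0,-0.04,0,120],[0,0,-0.04,0,120],[0,0,-0.04,0,120]]}}

```text
clock: 22.95
tool_pos: [446.1, 94.2, 311.9]
tcp_rot: [0.17, 0.65, -0.17, 0.721]
wrist_force: [0.6, 1.4, 0.3]
finger_gap: 49.6
```

Run:
```python
from h import *
s,r=st(); print(s["joint_pos"].round(3))
d=snap("top",(100,135,360,255),3,"t5.png"); 
snap("side",(150,80,340,364),2.1,"s5.png")
```

```text
t 22.95 tcp [446.1  94.2 311.9] gap 49.6 F [0.6 1.4 0.3]
ax x[ 0.097 -0.025 -0.995] y[0.466 0.884 0.023] z[ 0.879 -0.466  0.097] q7 -0.81
[-0.078 -0.026 -0.23   1.939  0.052  1.144 -0.814]
```

View pics/t5.png

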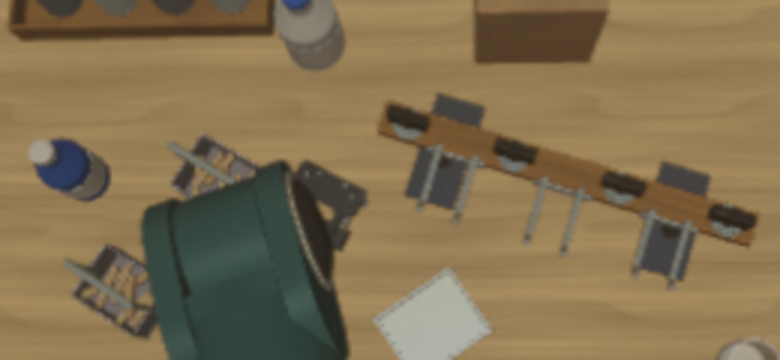

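View pics/s5.png

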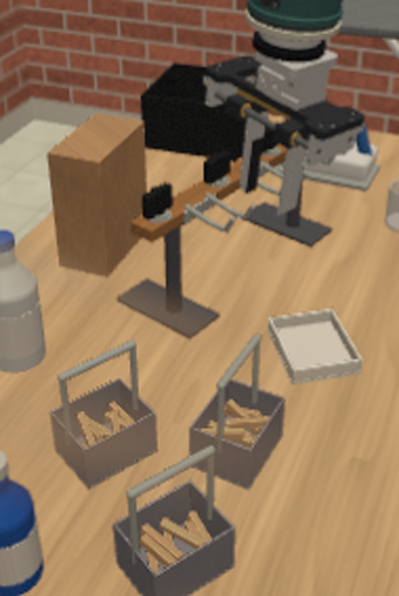

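Run:
```python
from h import *
d=snap("top"); s=snap("side",(195,120,345,220),5.2,"s6.png")
im=d["color"].astype(int);roi=np.zeros(im.shape[:2],bool);roi[160:225,222:358]=1
m=(roi&(im.max(2)<50)).astype(np.uint8)
n,l,stt,cen=cv2.connectedComponentsWithStats(m)
for i in range(1,n):
    if stt[i,4]>15:
        ys,xs=np.nonzero(l==i);P=onz(d,np.c_[xs,ys],215)[:,:2]
        ev=np.linalg.eigh(np.cov(P.T))[1][:,1]
        print(stt[i,4],P.mean(0).round(1),(np.degrees(np.arctan2(ev[1],ev[0]))%180).round(1))
for h in (150,160,170,180):
  print(h,[ ((proj(s,[[*(C-96*RX+(130*k+e)*RY),h+15]])[0]-[195,120])*5.2+2).round().tolist() for k in (-1,0,1) for e in (-22,22)],
   [ proj(d,[[*(C-96*RX+(130*k+e)*RY),h+15]])[0].round(1).tolist() for k in (-1,0,1) for e in (-22,22)])
```

```text
23 [619.2   1.4] 72.6
20 [ 578.3 -121.1] 72.4
16 [ 537.5 -243.7] 72.0
25 [ 498.5 -365.4] 71.8
150 [[631.0, 196.0], [595.0, 221.0], [520.0, 272.0], [479.0, 300.0], [392.0, 359.0], [344.0, 391.0]] [[321.5, 231.9], [309.5, 228.2], [286.1, 221.0], [274.2, 217.3], [251.0, 210.2], [239.2, 206.5]]
160 [[633.0, 182.0], [597.0, 206.0], [521.0, 257.0], [480.0, 285.0], [392.0, 343.0], [344.0, 376.0]] [[322.0, 231.6], [310.0, 227.9], [286.4, 220.7], [274.4, 217.0], [251.0, 209.8], [239.1, 206.1]]
170 [[634.0, 168.0], [598.0, 192.0], [522.0, 243.0], [480.0, 270.0], [393.0, 328.0], [345.0, 360.0]] [[322.6, 231.4], [310.4, 227.6], [286.7, 220.3], [274.5, 216.6], [250.9, 209.3], [239.0, 205.6]]
180 [[636.0, 154.0], [599.0, 178.0], [523.0, 228.0], [481.0, 255.0], [394.0, 313.0], [345.0, 344.0]] [[323.1, 231.1], [310.9, 227.3], [286.9, 220.0], [274.7, 216.2], [250.9, 208.9], [238.8, 205.1]]
```

View pics/s6.png

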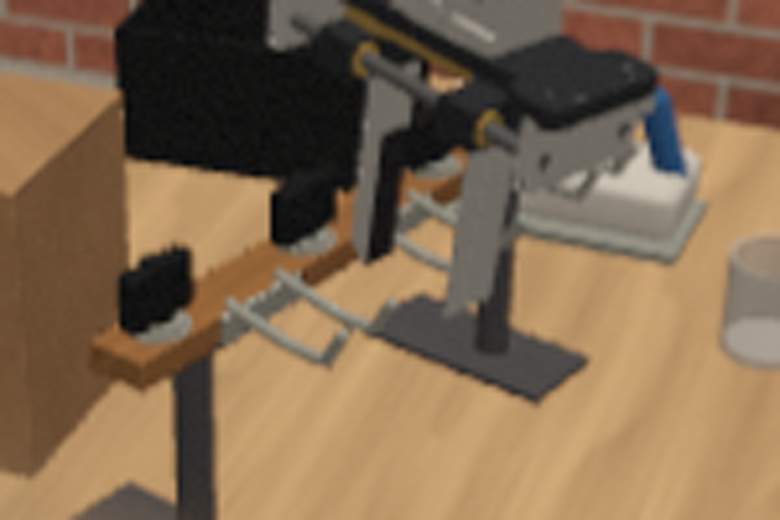

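Run:
```python
from h import *
s=snap("side")
f=lambda P:((proj(s,[P])[0]-[195,120])*5.2+2).round().tolist()
W=lambda x,y,z:[*(C+x*RX+y*RY),z]
print("rail end corners top",f(W(-20,230,190)),f(W(20,230,190)),"bottom at 170",f(W(-20,230,170)),f(W(20,230,170)))
for z in (170,175,180,185): print(z,"root",f(W(-20,152,z)),f(W(-20,108,z)),"bend",f(W(-96,152,z)),f(W(-96,108,z)))
print("bolt4 base",f(W(0,195,195)),f(W(0,195,231)))
```

```text
rail end corners top [144.0, 364.0] [90.0, 340.0] bottom at 170 [145.0, 396.0] [92.0, 371.0]
170 root [238.0, 338.0] [287.0, 308.0] bend [344.0, 383.0] [392.0, 351.0]
175 root [238.0, 331.0] [287.0, 301.0] bend [344.0, 376.0] [392.0, 343.0]
180 root [238.0, 323.0] [287.0, 293.0] bend [345.0, 368.0] [393.0, 336.0]
185 root [238.0, 315.0] [287.0, 286.0] bend [345.0, 360.0] [393.0, 328.0]
bolt4 base [160.0, 319.0] [158.0, 261.0]
```

Run:
```python
from h import *
d=snap("top"); s=snap("side")
f=lambda X,Y,c,k:[c[0]+(X+.5)/k-.5,c[1]+(Y+.5)/k-.5]
T=lambda X,Y:f(X,Y,(100,170),6.5); S=lambda X,Y:f(X,Y,(160,220),3.6)
for n,t,ss in (("A",[(362,87),(540,190)],[(68,145),(194,88)]),("B",[(140,340),(318,445)],[(187,343),(330,268)]),("C",[(445,387),(640,408)],[(343,157),(406,73)])):
    a=onz(d,[T(*q) for q in t],145); b=onz(s,[S(*q) for q in ss],147)
    for q in (a,b):
        v=q[1]-q[0]; print(n,q[:,:2].round(0).tolist(),"mid",q.mean(0)[:2].round(1),"len",np.linalg.norm(v).round(1),"ang",(np.degrees(np.arctan2(v[1],v[0]))%180).round(1))
```

```text
A [[612.0, 301.0], [551.0, 198.0]] mid [581.4 249.6] len 119.9 ang 59.7
A [[610.0, 301.0], [559.0, 219.0]] mid [584.5 260.3] len 96.9 ang 57.9
B [[469.0, 421.0], [410.0, 317.0]] mid [439.3 369.1] len 119.1 ang 60.4
B [[468.0, 421.0], [414.0, 340.0]] mid [440.7 380.6] len 97.3 ang 56.2
C [[441.0, 248.0], [429.0, 139.0]] mid [435.1 193.6] len 109.0 ang 83.4
C [[440.0, 248.0], [429.0, 152.0]] mid [434.3 199.6] len 96.5 ang 83.4
```

Run:
```python
from h import *
d=snap("top",(100,150,440,320),2.35,"t6.png")
print("cup base/top",onz(d,[[347,258]],75).round(0),"dish",onz(d,[[245,243]],25).round(0), "dish corners",onz(d,[[245,226],[226,243],[263,241],[244,261]],25).round(0).tolist(),"softener",onz(d,[[116,187]],170).round(0))
print("hooks",[ (C-72*RX+130*k*RY).round(1) for k in (-1,0,1)])
plan(434.5,199.6,225,-6.6,1)
```

```text
cup base/top [[ 331. -406.   75.]] dish [[396. -25.  25.]] dish corners [[462.0, -25.0, 25.0], [397.0, 49.0, 25.0], [403.0, -95.0, 25.0], [327.0, -20.0, 25.0]] softener [[593. 438. 170.]]
hooks [array([ 452.2, -284.2]), array([ 492.6, -160.6]), array([533. , -37.1])]
t 23.35 tcp [448.4  93.3 311.6] gap 49.9 F [ 0.2 -0.3  0.4]
ax x[ 0.095 -0.025 -0.995] y[0.469 0.883 0.023] z[ 0.878 -0.469  0.096] q7 -0.81
jaw -28.1 delta [-13.9 106.3 -86.6] twist -21.5 (alt 338.5) tooldelta [ 82.3  85.3 -70.3]
[ 0.0823  0.0853 -0.0703] -21.49
```

View pics/t6.png

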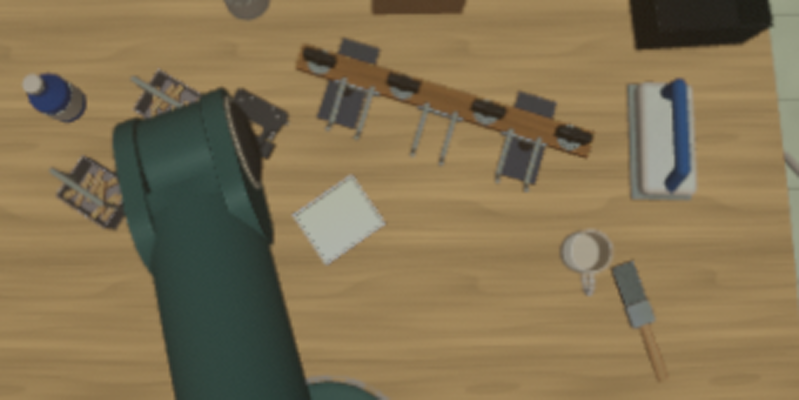

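Request:
{"fn": "send_rows", "kwargs": {"motion": [[0.008,0.017,-0.014,-7,120],[0.012,0.018,-0.012,-7,120],[0.014,0.019,-0.01,-7,120],[0.014,0.02,-0.007,0,120],[0.014,0.018,-0.006,0,120]]}}

```text
clock: 23.77
tool_pos: [436.6, 193.3, 244.7]
tcp_rot: [0.034, 0.67, -0.047, 0.74]
wrist_force: [0.3, -0.2, -0.7]
finger_gap: 49.8
```

Run:
```python
from h import *
plan(434.5,199.6,138,-6.6,1)
```

```text
t 23.77 tcp [436.6 193.3 244.7] gap 49.8 F [ 0.3 -0.2 -0.7]
ax x[ 0.098 -0.024 -0.995] y[ 0.114  0.993 -0.013] z[ 0.989 -0.112  0.1  ] q7 -0.72
jaw -6.5 delta [  -2.1    6.3 -106.7] twist 0.1 (alt -359.9) tooldelta [105.8   7.4 -13.5]
[ 0.1058  0.0074 -0.0135] 0.11
```

Request:
{"fn": "send_rows", "kwargs": {"motion": [[0.02,0.001,-0.003,0,120],[0.024,0.001,-0.003,0,120],[0.024,0.001,-0.003,0,120],[0.02,0.001,-0.002,0,120],[0.01,0.001,0,0,120]]}}

```text
clock: 24.18
tool_pos: [437.1, 200.9, 139.6]
tcp_rot: [0.032, 0.671, -0.044, 0.739]
wrist_force: [-0.1, 0.5, -0.2]
finger_gap: 49.7
```

Run:
```python
from h import *
plan(434.5,199.6,138,-6.6,1)
snap("side",(180,200,320,340),4,"s7.png"); snap("top",(100,170,260,270),5,"t7.png")
```

```text
t 24.18 tcp [437.1 200.9 139.6] gap 49.7 F [-0.1  0.5 -0.2]
ax x[ 0.095 -0.022 -0.995] y[ 0.109  0.994 -0.011] z[ 0.99  -0.107  0.097] q7 -0.82
jaw -6.2 delta [-2.6 -1.3 -1.6] twist 0.4 (alt -359.6) tooldelta [ 1.4 -1.6 -2.5]
[ 0.0014 -0.0016 -0.0025] 0.41
```

View pics/s7.png

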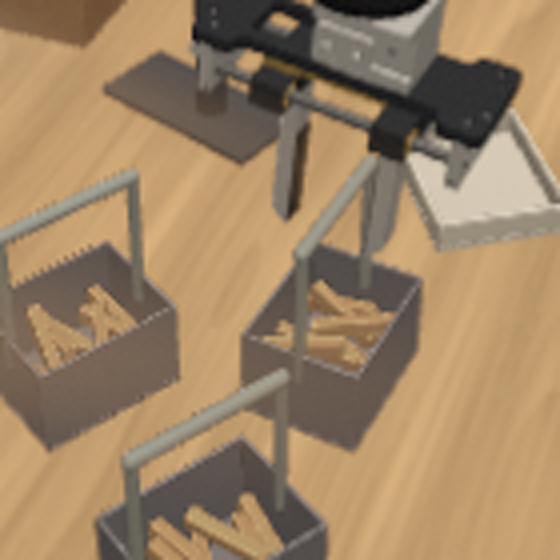

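Request:
{"fn": "send_rows", "kwargs": {"motion": [[0.001,-0.001,-0.002,0,255],[0,0,0,0,255],[0,0,0,0,255],[0,0,0,0,255],[0,0,0,0,255]], "squeeze": 40}}

```text
clock: 24.7
tool_pos: [437.8, 200.4, 143.3]
tcp_rot: [0.034, 0.67, -0.044, 0.741]
wrist_force: [0.5, -0.7, 0.0]
finger_gap: 19.7
```

Request:
{"fn": "send_rows", "kwargs": {"motion": [[0,0,0,0,255],[0,0,0,0,255],[-0.01,0,0,0,255],[-0.02,0,0,0,255],[-0.02,0,0,0,255]]}}

```text
clock: 25.12
tool_pos: [430.8, 200.4, 193.1]
tcp_rot: [0.033, 0.672, -0.045, 0.739]
wrist_force: [0.4, 0.4, -1.9]
finger_gap: 9.0
```

Run:
```python
from h import *
plan(300,-150,240,-18.1,1)
snap("side",(180,200,320,340),4,"s8.png"); snap("top",(100,170,260,270),5,"t8.png")
```

```text
t 25.12 tcp [430.8 200.4 193.1] gap 9.0 F [ 0.4  0.4 -1.9]
ax x[ 0.094 -0.022 -0.995] y[ 0.11   0.994 -0.012] z[ 0.989 -0.109  0.096] q7 -0.77
jaw -6.3 delta [-130.8 -350.4   46.9] twist 11.8 (alt -348.2) tooldelta [ -51.2 -363.3  -86.8]
[-0.0512 -0.3633 -0.0868] 11.82
```

View pics/s8.png

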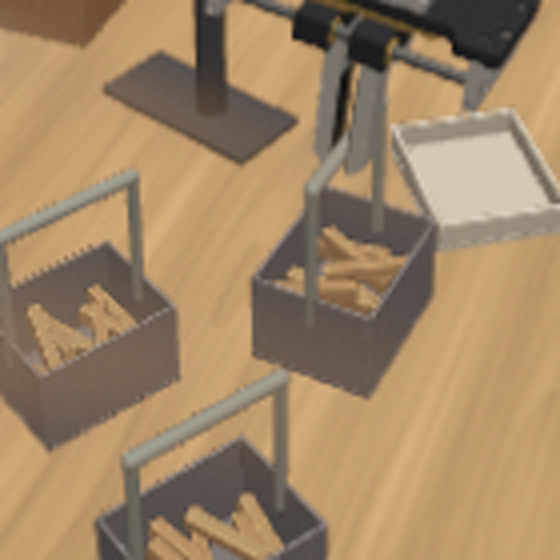

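Request:
{"fn": "send_rows", "kwargs": {"motion": [[-0.02,-0.02,0,4,255],[-0.015,-0.03,0.003,4,255],[0,-0.038,0.006,4,255],[0,-0.038,0.008,0,255],[0,-0.038,0.008,0,255]]}}

```text
clock: 25.63
tool_pos: [410.3, 38.1, 232.6]
tcp_rot: [0.112, 0.662, -0.112, 0.733]
wrist_force: [1.8, 0.2, -2.7]
finger_gap: 8.9
```

Request:
{"fn": "send_rows", "kwargs": {"motion": [[0,-0.038,0.008,0,255],[0,-0.038,0.008,0,255],[0,-0.038,0.008,0,255],[0,-0.038,0.008,0,255],[0,-0.038,0.008,0,255]]}}

```text
clock: 26.05
tool_pos: [384.1, -163.7, 233.1]
tcp_rot: [0.112, 0.661, -0.112, 0.734]
wrist_force: [1.5, 0.1, -3.1]
finger_gap: 8.9
```

Run:
```python
from h import *
plan(386,-262,225,-18.1,1)
```

```text
t 26.05 tcp [ 384.1 -163.7  233.1] gap 8.9 F [ 1.5  0.1 -3.1]
ax x[ 0.101 -0.016 -0.995] y[0.311 0.95  0.016] z[ 0.945 -0.311  0.101] q7 0.03
jaw -18.2 delta [  1.9 -98.3  -8.1] twist -0.1 (alt 359.9) tooldelta [  9.9 -93.   31.6]
[ 0.0099 -0.093   0.0316] -0.13
```

Request:
{"fn": "send_rows", "kwargs": {"motion": [[0.002,-0.03,0.008,0,255],[0.002,-0.03,0.008,0,255],[0.002,-0.018,0.007,0,255],[0.001,-0.008,0.004,0,255],[0,0,0,0,255]]}}

```text
clock: 26.47
tool_pos: [378.3, -266.2, 226.0]
tcp_rot: [0.114, 0.661, -0.116, 0.733]
wrist_force: [0.2, -0.0, -3.0]
finger_gap: 8.7
```

Run:
```python
from h import *
plan(452.2,-284.2,219,-18.1,1)
d=snap("top",(230,160,380,260),5,"t9.png")
s=snap("side",(210,110,360,230),5,"s9.png")
```

```text
t 26.47 tcp [ 378.3 -266.2  226. ] gap 8.7 F [ 0.2 -0.  -3. ]
ax x[ 0.099 -0.02  -0.995] y[0.321 0.947 0.013] z[ 0.942 -0.321  0.101] q7 0.29
jaw -18.8 delta [ 73.9 -18.   -7. ] twist -0.7 (alt 359.3) tooldelta [14.7  6.6 74.6]
[0.0147 0.0066 0.0746] -0.71
```

View pics/s9.png

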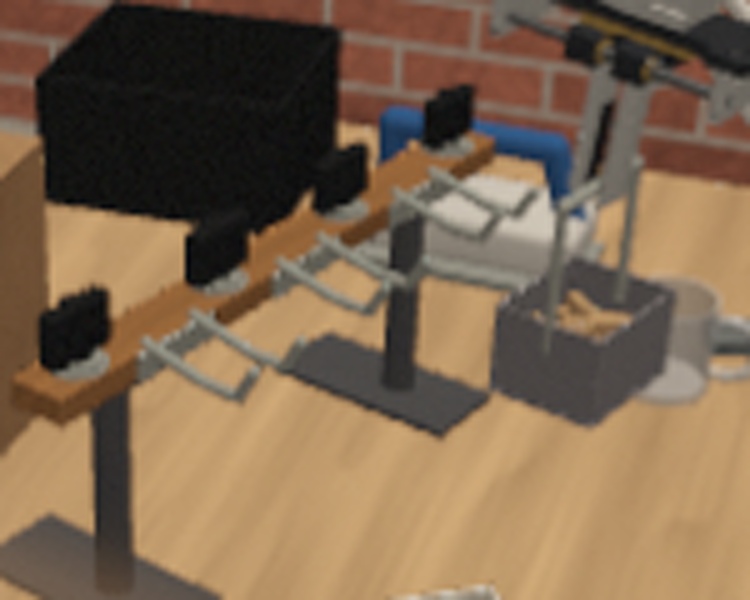

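View pics/t9.png

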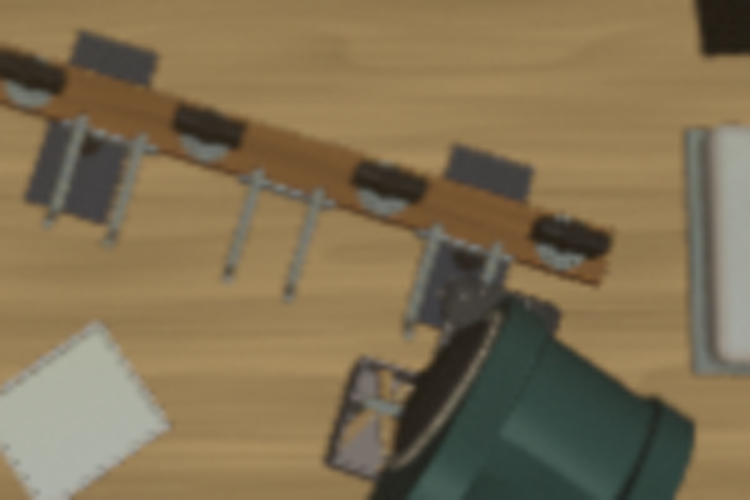

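Run:
```python
from h import *
s=ctrl.sense();r=R.from_quat(s["tcp_rot"]).as_matrix()
d=snap("side")
p=s["tool_pos"]
f=lambda P:((proj(d,[P])[0]-[210,110])*5+2).round().tolist()
for off in (-10,0,10):
  print(off,[f(p+r[:,1]*(off+e)-r[:,0]*2) for e in (47,-47)])
print("tip",f(p+r[:,0]*11+r[:,2]*5+r[:,1]*8),f(p+r[:,0]*11-r[:,2]*5+r[:,1]*8))
t=snap("top")
g=lambda P:((proj(t,[P])[0]-[230,160])*5+2).round().tolist()
print("top near end",[g(p+r[:,1]*(47+o)-r[:,0]*2) for o in (-10,0,10)])
```

```text
-10 [[567.0, 203.0], [641.0, 156.0]]
0 [[559.0, 208.0], [633.0, 161.0]]
10 [[551.0, 213.0], [626.0, 166.0]]
tip [580.0, 203.0] [594.0, 209.0]
top near end [[377.0, 404.0], [363.0, 399.0], [348.0, 394.0]]
```

Request:
{"fn": "send_rows", "kwargs": {"motion": [[0.001,0.004,0.008,0.5,255],[0.002,0.003,0.016,0,255],[0.002,0.001,0.018,0,255],[0.002,0,0.016,0,255],[0.001,0,0.008,0,255]]}}

```text
clock: 27.08
tool_pos: [449.3, -272.2, 226.2]
tcp_rot: [0.116, 0.66, -0.116, 0.734]
wrist_force: [-0.9, 0.4, -3.7]
finger_gap: 9.1
```

Run:
```python
from h import *
plan(452.2,-284.2,186,-18.1,1)
d=snap("top",(230,160,380,260),5,"t10.png")
s=snap("side",(210,110,360,230),5,"s10.png")
```

```text
t 27.08 tcp [ 449.3 -272.2  226.2] gap 9.1 F [-0.9  0.4 -3.7]
ax x[ 0.103 -0.017 -0.995] y[0.323 0.946 0.017] z[ 0.941 -0.323  0.103] q7 0.25
jaw -18.9 delta [  2.9 -12.  -40.2] twist -0.8 (alt 359.2) tooldelta [ 40.5 -11.2   2.5]
[ 0.0405 -0.0112  0.0025] -0.82
```

View pics/s10.png

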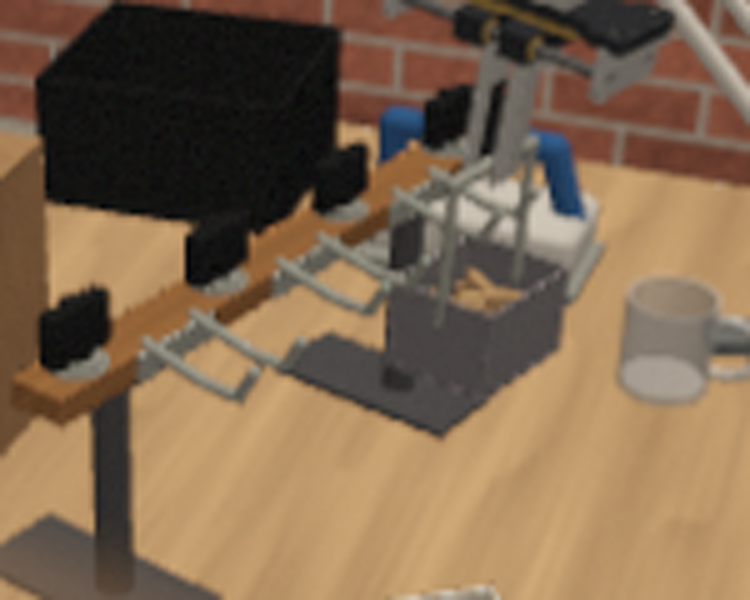

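Request:
{"fn": "send_rows", "kwargs": {"motion": [[0,-0.004,0.001,0,255],[0.002,-0.003,0,0,255],[0.005,0,-0.001,0,255],[0.006,0,0,0,255],[0.003,0,0,0,255]]}}

```text
clock: 27.6
tool_pos: [445.8, -278.8, 209.1]
tcp_rot: [0.116, 0.66, -0.116, 0.733]
wrist_force: [0.1, -0.2, -3.3]
finger_gap: 9.2
```

Run:
```python
from h import *
plan(452.2,-284.2,186,-18.1,1)
d=snap("top",(230,160,380,260),5,"t11.png")
s=snap("side",(250,110,350,190),7.5,"s11.png")
```

```text
t 27.60 tcp [ 445.8 -278.8  209.1] gap 9.2 F [ 0.1 -0.2 -3.3]
ax x[ 0.103 -0.017 -0.995] y[0.323 0.946 0.017] z[ 0.941 -0.323  0.102] q7 0.27
jaw -19.0 delta [  6.4  -5.4 -23.1] twist -0.9 (alt 359.1) tooldelta [23.7 -3.4  5.4]
[ 0.0237 -0.0034  0.0054] -0.86
```

View pics/s11.png

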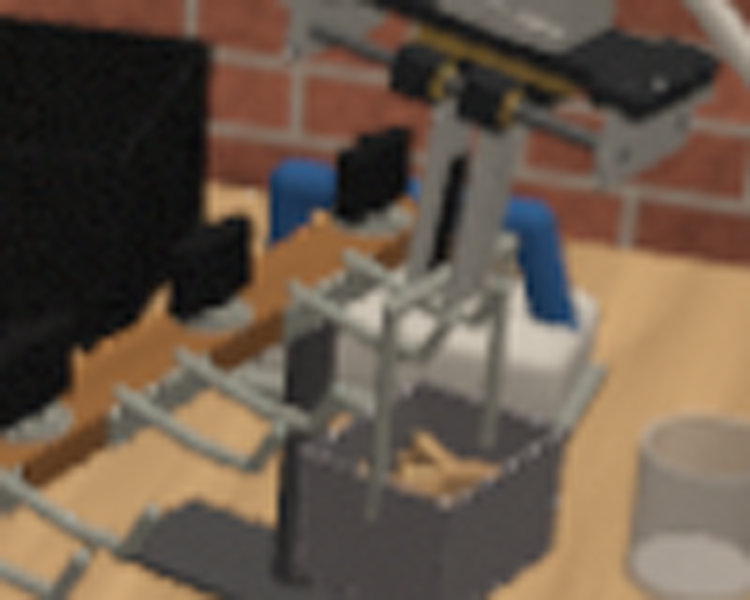

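View pics/t11.png

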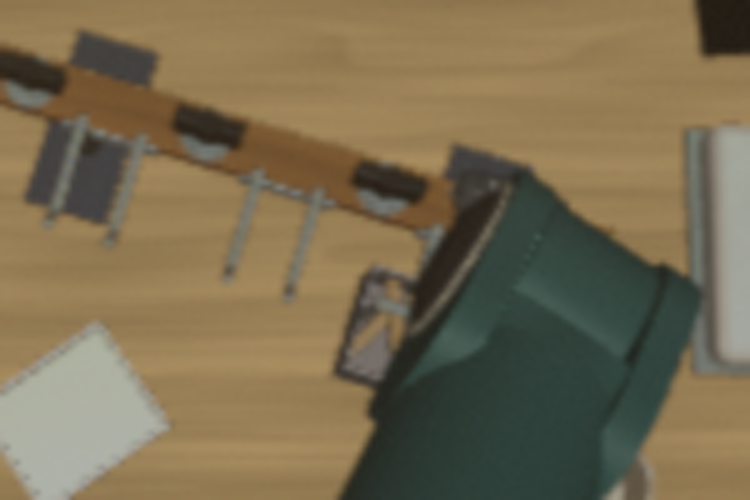

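Request:
{"fn": "send_rows", "kwargs": {"motion": [[0.003,0,0.003,0,255],[0.004,-0.001,0.002,0,255],[0.004,0,0.001,0,255],[0.003,0,0,0,255],[0.001,0,0,0,255]]}}

```text
clock: 28.12
tool_pos: [453.6, -282.2, 193.7]
tcp_rot: [0.116, 0.66, -0.116, 0.733]
wrist_force: [-0.0, -0.0, -2.4]
finger_gap: 9.0
```

Run:
```python
from h import *
plan(452.2,-284.2,186,-18.1,1)
```

```text
t 28.12 tcp [ 453.6 -282.2  193.7] gap 9.0 F [-0.  -0.  -2.4]
ax x[ 0.103 -0.017 -0.995] y[0.323 0.946 0.017] z[ 0.941 -0.323  0.103] q7 0.28
jaw -18.9 delta [-1.4 -2.  -7.7] twist -0.8 (alt 359.2) tooldelta [ 7.6 -2.5 -1.5]
[ 0.0076 -0.0025 -0.0015] -0.85
```

Request:
{"fn": "send_rows", "kwargs": {"motion": [[0.003,0,0,0,255],[0.002,0,0,0,255],[0.002,0,0,0,255],[0.001,0,0,0,255],[0,0,0,0,255]]}}

```text
clock: 28.53
tool_pos: [454.8, -282.5, 187.2]
tcp_rot: [0.116, 0.659, -0.116, 0.734]
wrist_force: [-1.3, 1.5, 1.6]
finger_gap: 9.0
```

Run:
```python
from h import *
plan(452.2,-284.2,186,-18.1,1)
s=snap("side",(250,110,350,190),7.5,"s12.png")
```

```text
t 28.53 tcp [ 454.8 -282.5  187.2] gap 9.0 F [-1.3  1.5  1.6]
ax x[ 0.104 -0.017 -0.994] y[0.323 0.946 0.018] z[ 0.941 -0.323  0.104] q7 0.29
jaw -19.0 delta [-2.6 -1.7 -1.2] twist -0.9 (alt 359.1) tooldelta [ 1.  -2.5 -2.1]
[ 0.001  -0.0025 -0.0021] -0.86
```

View pics/s12.png

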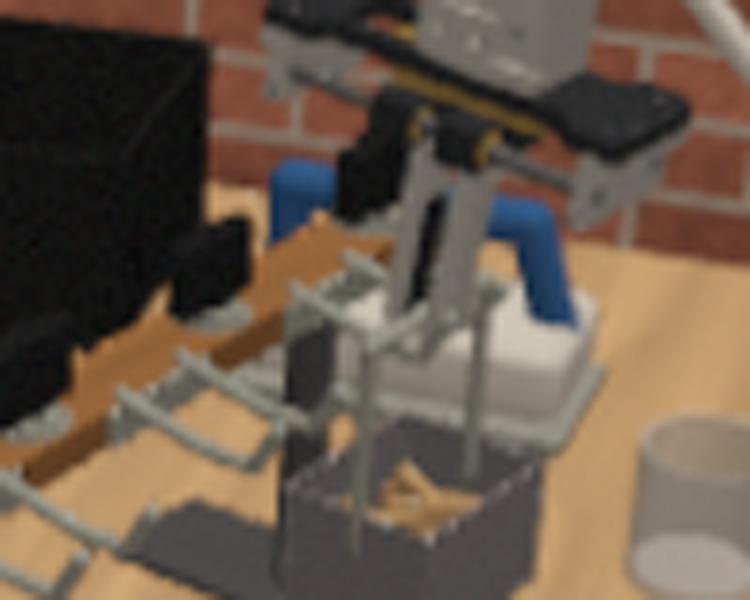

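Request:
{"fn": "send_rows", "kwargs": {"motion": [[0,0,0,0,165],[0,0,0,0,165],[0,0,0,0,165],[0,0,0,0,165],[0,0,0,0,165]]}}

```text
clock: 29.0
tool_pos: [455.5, -282.9, 187.7]
tcp_rot: [0.116, 0.658, -0.116, 0.735]
wrist_force: [-0.8, -0.6, 0.2]
finger_gap: 32.6
```

Run:
```python
from h import *
st()
s=snap("side",(250,110,350,190),7.5,"s13.png")
```

```text
t 29.00 tcp [ 455.5 -282.9  187.7] gap 32.6 F [-0.8 -0.6  0.2]
ax x[ 0.106 -0.018 -0.994] y[0.323 0.946 0.018] z[ 0.94  -0.323  0.106] q7 0.29
```

View pics/s13.png

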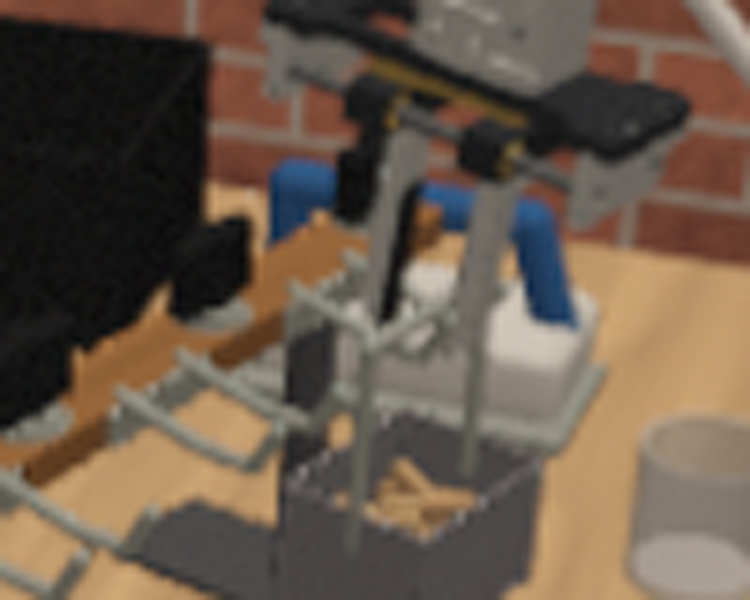

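Request:
{"fn": "send_rows", "kwargs": {"motion": [[-0.015,0,0,0,165],[-0.03,0,0,0,165],[-0.04,0,0,0,165],[-0.03,0.01,0,0,120],[0,0.03,-0.005,0,120]]}}

```text
clock: 29.47
tool_pos: [448.8, -244.5, 304.8]
tcp_rot: [0.118, 0.66, -0.118, 0.732]
wrist_force: [0.5, -1.0, -0.1]
finger_gap: 43.1
```

Run:
```python
from h import *
plan(440.5,380,225,-32.5,1)
s=snap("side"); save(s,(130,200,330,370),3.6,"s14.png"); save(s,(250,110,350,190),7.5,"s14b.png")
```

```text
t 29.47 tcp [ 448.8 -244.5  304.8] gap 43.1 F [ 0.5 -1.  -0.1]
ax x[ 0.1   -0.017 -0.995] y[0.33  0.944 0.017] z[ 0.939 -0.33   0.101] q7 0.15
jaw -19.3 delta [ -8.3 624.5 -79.8] twist 13.2 (alt -346.8) tooldelta [  67.7  585.4 -221.6]
[ 0.0677  0.5854 -0.2216] 13.15
```

View pics/s14.png

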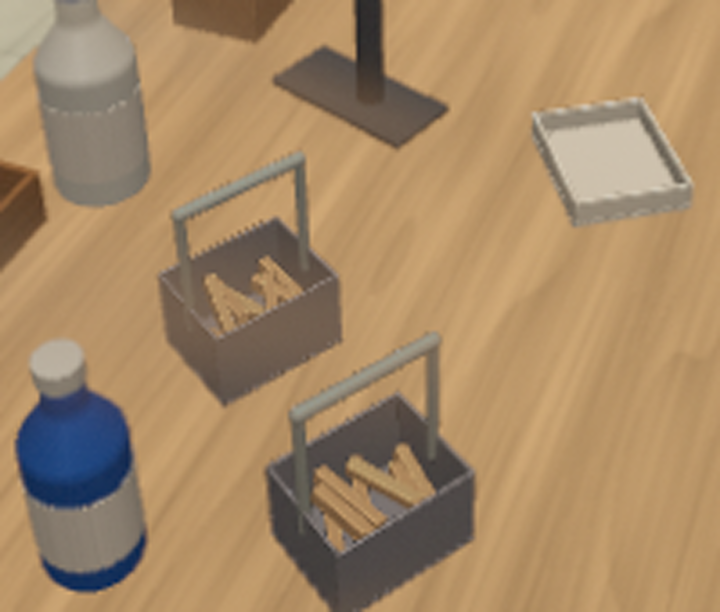

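View pics/s14b.png

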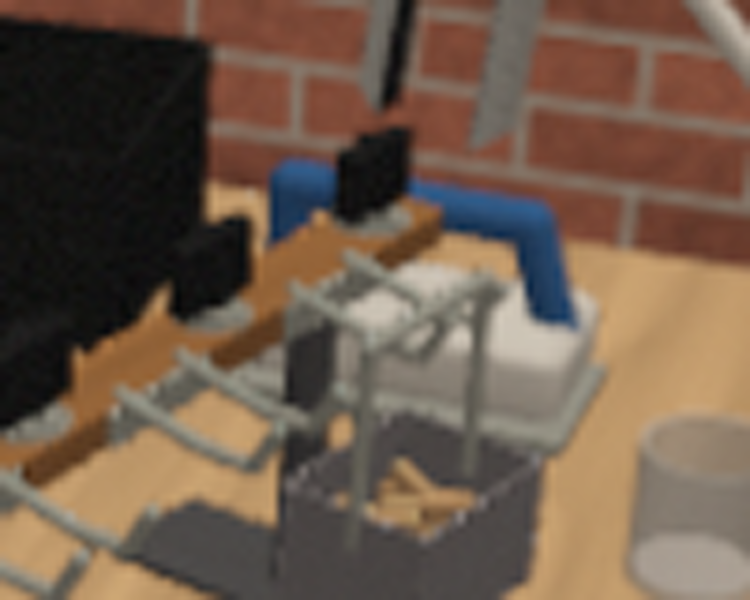

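Request:
{"fn": "send_rows", "kwargs": {"motion": [[0,0.03,-0.011,0,120],[0,0.037,-0.014,0,120],[0,0.037,-0.014,0,120],[0,0.037,-0.014,0,120],[0,0.037,-0.014,0,120]]}}

```text
clock: 29.93
tool_pos: [444.0, -44.4, 299.0]
tcp_rot: [0.119, 0.66, -0.118, 0.733]
wrist_force: [1.0, -0.4, 0.5]
finger_gap: 49.7
```

Request:
{"fn": "send_rows", "kwargs": {"motion": [[0.003,0.037,-0.014,0,120],[0.003,0.037,-0.014,0,120],[0.003,0.037,-0.014,0,120],[0.003,0.037,-0.014,0,120],[0.003,0.037,-0.014,0,120]]}}

```text
clock: 30.35
tool_pos: [437.8, 162.9, 279.9]
tcp_rot: [0.119, 0.659, -0.118, 0.733]
wrist_force: [0.8, -0.0, 0.3]
finger_gap: 49.9
```

Run:
```python
from h import *
plan(440.5,380,225,-32.5,1)
```

```text
t 30.35 tcp [437.8 162.9 279.9] gap 49.9 F [ 0.8 -0.   0.3]
ax x[ 0.104 -0.016 -0.994] y[0.329 0.944 0.019] z[ 0.938 -0.329  0.104] q7 -0.84
jaw -19.3 delta [  2.7 217.1 -54.9] twist 13.2 (alt -346.8) tooldelta [ 51.4 204.8 -74.6]
[ 0.0514  0.2048 -0.0746] 13.16
```

Request:
{"fn": "send_rows", "kwargs": {"motion": [[0.008,0.037,-0.013,0,120],[0.01,0.037,-0.013,4.4,120],[0.01,0.036,-0.015,4.4,120],[0.01,0.032,-0.016,4.4,120],[0.008,0.016,-0.009,0,120]]}}

```text
clock: 30.77
tool_pos: [441.9, 344.8, 230.2]
tcp_rot: [0.206, 0.64, -0.193, 0.714]
wrist_force: [-0.4, -0.7, 0.3]
finger_gap: 49.6
```

Run:
```python
from h import *
plan(440.5,380,140,-32.5,1)
```

```text
t 30.77 tcp [441.9 344.8 230.2] gap 49.6 F [-0.4 -0.7  0.3]
ax x[ 0.105 -0.012 -0.994] y[0.54  0.84  0.047] z[ 0.835 -0.542  0.095] q7 -1.49
jaw -33.0 delta [ -1.4  35.2 -90.2] twist -0.5 (alt 359.5) tooldelta [ 89.2  24.6 -28.8]
[ 0.0892  0.0246 -0.0288] -0.47
```

Request:
{"fn": "send_rows", "kwargs": {"motion": [[0.012,0.012,-0.014,0,120],[0.018,0.007,-0.008,0,120],[0.02,0.003,-0.003,0,120],[0.018,0,0,0,120],[0.009,0,0,0,120]]}}

```text
clock: 31.18
tool_pos: [437.5, 384.4, 146.1]
tcp_rot: [0.204, 0.643, -0.19, 0.714]
wrist_force: [-0.2, -1.3, -0.5]
finger_gap: 49.9
```

Run:
```python
from h import *
plan(440.5,380,139,-32.5,1)
snap("side",(180,220,320,360),4,"s15.png")
```

```text
t 31.18 tcp [437.5 384.4 146.1] gap 49.9 F [-0.2 -1.3 -0.5]
ax x[ 0.101 -0.009 -0.995] y[0.533 0.845 0.047] z[ 0.84  -0.535  0.09 ] q7 -1.61
jaw -32.5 delta [ 3.  -4.4 -7.1] twist -0.0 (alt 360.0) tooldelta [ 7.4 -2.5  4.2]
[ 0.0074 -0.0025  0.0042] -0.02
```

View pics/s15.png

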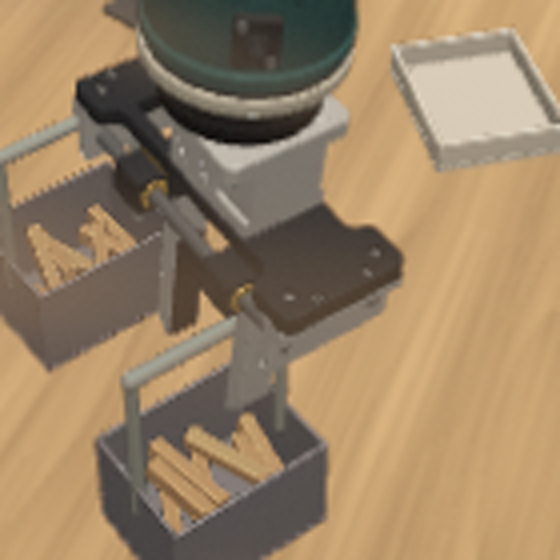

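Request:
{"fn": "send_rows", "kwargs": {"motion": [[0.005,-0.001,0.003,0,255],[0.004,-0.001,0.001,0,255],[0,0,0,0,255],[0,0,0,0,255],[0,0,0,0,255]]}}

```text
clock: 31.65
tool_pos: [441.9, 379.0, 137.7]
tcp_rot: [0.205, 0.643, -0.191, 0.713]
wrist_force: [0.5, 0.4, -0.1]
finger_gap: 20.0
```

Request:
{"fn": "send_rows", "kwargs": {"motion": [[0,0,0,0,255],[0,0,0,0,255],[-0.01,0,0,0,255],[-0.02,0,0,0,255],[-0.025,0,0,0,255]]}}

```text
clock: 32.07
tool_pos: [434.8, 377.5, 191.9]
tcp_rot: [0.203, 0.644, -0.193, 0.712]
wrist_force: [0.7, 0.2, -3.2]
finger_gap: 9.1
```

Run:
```python
from h import *
plan(425,-140,240,-18.1,1)
snap("side",(180,220,320,360),4,"s16.png")
```

```text
t 32.07 tcp [434.8 377.5 191.9] gap 9.1 F [ 0.7  0.2 -3.2]
ax x[ 0.097 -0.013 -0.995] y[0.536 0.843 0.041] z[ 0.839 -0.537  0.089] q7 -1.57
jaw -32.6 delta [  -9.8 -517.5   48.1] twist -14.5 (alt 345.5) tooldelta [ -42.  -439.7  274. ]
[-0.042  -0.4397  0.274 ] -14.53
```

View pics/s16.png

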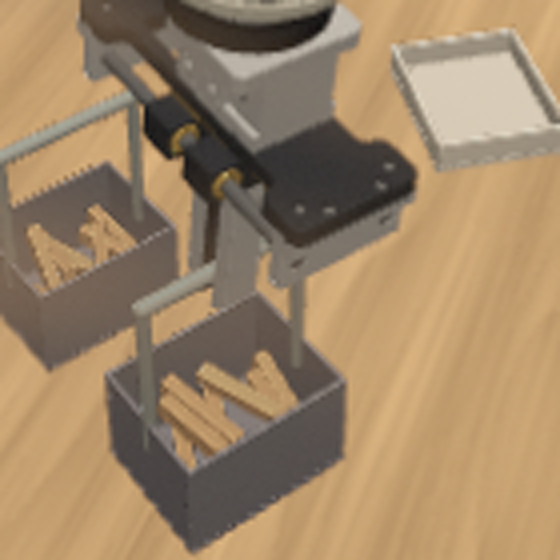

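Request:
{"fn": "send_rows", "kwargs": {"motion": [[-0.02,-0.01,0.006,-5,255],[-0.015,-0.028,0.013,-5,255],[-0.005,-0.034,0.014,-4.5,255],[0,-0.036,0.012,0,255],[0,-0.037,0.012,0,255]]}}

```text
clock: 32.53
tool_pos: [428.2, 227.8, 245.0]
tcp_rot: [0.107, 0.662, -0.097, 0.736]
wrist_force: [1.0, -0.4, -2.5]
finger_gap: 8.8
```

Request:
{"fn": "send_rows", "kwargs": {"motion": [[0.001,-0.037,0.012,0,255],[0.001,-0.037,0.012,0,255],[0.001,-0.037,0.012,0,255],[0.001,-0.037,0.012,0,255],[0.001,-0.037,0.012,0,255]]}}

```text
clock: 32.95
tool_pos: [431.1, 25.6, 245.0]
tcp_rot: [0.107, 0.66, -0.095, 0.738]
wrist_force: [1.6, -0.3, -2.6]
finger_gap: 8.8
```

Run:
```python
from h import *
plan(426,-139,225,-18.1,1)
```

```text
t 32.95 tcp [431.1  25.6 245. ] gap 8.8 F [ 1.6 -0.3 -2.6]
ax x[ 0.112  0.001 -0.994] y[0.28  0.959 0.033] z[ 0.953 -0.282  0.107] q7 -0.43
jaw -16.5 delta [  -5.1 -164.6  -20. ] twist 1.6 (alt -358.4) tooldelta [  19.  -160.    39.4]
[ 0.019  -0.16    0.0394] 1.62
```

Request:
{"fn": "send_rows", "kwargs": {"motion": [[0.003,-0.038,0.009,0.5,255],[0.003,-0.038,0.009,0.5,255],[0.003,-0.034,0.009,0.5,255],[0.003,-0.022,0.007,0,255],[0.002,-0.01,0.003,0,255]]}}

```text
clock: 33.37
tool_pos: [423.7, -132.6, 234.1]
tcp_rot: [0.118, 0.655, -0.105, 0.738]
wrist_force: [0.4, -0.8, -3.0]
finger_gap: 8.6
```

Run:
```python
from h import *
plan(492.6,-160.6,222,-18.1,1)
s=snap("side",(200,110,350,230),5,"s17.png")
p,r=ctrl.sense()["tool_pos"],R.from_quat(ctrl.sense()["tcp_rot"]).as_matrix()
for o in (-10,0,10): print(o,((proj(s,[p+r[:,1]*(o+e)-r[:,0]*6 for e in (47,-47)])-[200,110])*5+2).round().tolist())
```

```text
t 33.37 tcp [ 423.7 -132.6  234.1] gap 8.6 F [ 0.4 -0.8 -3. ]
ax x[ 0.119  0.    -0.993] y[0.31  0.95  0.037] z[ 0.943 -0.312  0.113] q7 -0.04
jaw -18.3 delta [ 68.9 -28.  -12.1] twist -0.2 (alt 359.8) tooldelta [20.1 -5.7 72.4]
[ 0.0201 -0.0057  0.0724] -0.22
-10 [[496.0, 264.0], [580.0, 213.0]]
0 [[487.0, 270.0], [572.0, 218.0]]
10 [[477.0, 275.0], [563.0, 224.0]]
```

View pics/s17.png

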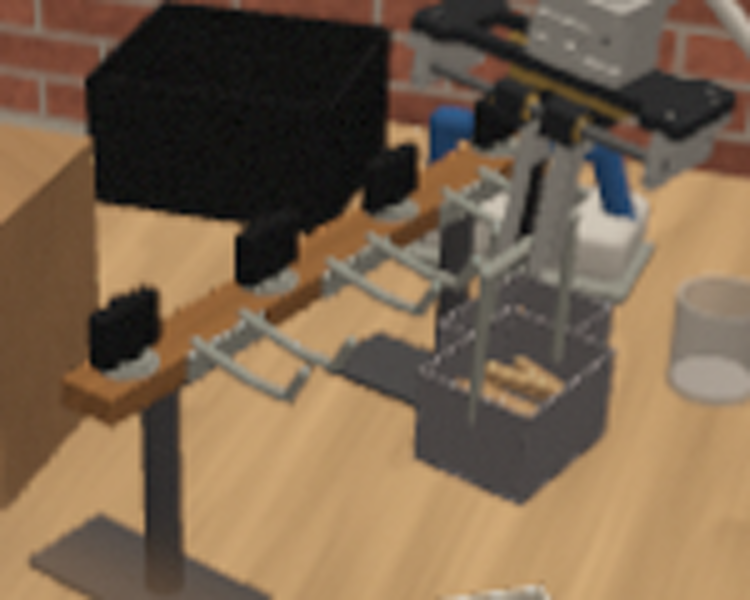

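Request:
{"fn": "send_rows", "kwargs": {"motion": [[0.002,0,0.008,0,255],[0.004,0,0.016,0,255],[0.005,0,0.018,0,255],[0.005,0,0.016,0,255],[0.002,0,0.007,0,255]]}}

```text
clock: 33.83
tool_pos: [490.6, -152.9, 225.6]
tcp_rot: [0.119, 0.654, -0.104, 0.74]
wrist_force: [-0.6, -0.4, -2.2]
finger_gap: 8.8
```

Run:
```python
from h import *
plan(492.6,-160.6,190,-18.1,1)
```

```text
t 33.83 tcp [ 490.6 -152.9  225.6] gap 8.8 F [-0.6 -0.4 -2.2]
ax x[ 0.122  0.001 -0.993] y[0.31  0.95  0.039] z[ 0.943 -0.312  0.116] q7 -0.02
jaw -18.3 delta [  2.   -7.7 -35.6] twist -0.2 (alt 359.8) tooldelta [35.5 -8.1  0.2]
[ 0.0355 -0.0081  0.0002] -0.22
```

Request:
{"fn": "send_rows", "kwargs": {"motion": [[0,-0.003,0,0,255],[0.004,-0.003,0,0,255],[0.007,0,0,0,255],[0.007,0,0,0,255],[0.003,0,0,0,255]]}}

```text
clock: 34.25
tool_pos: [491.6, -157.0, 203.3]
tcp_rot: [0.118, 0.654, -0.103, 0.74]
wrist_force: [0.7, -0.2, -4.4]
finger_gap: 8.9
```

Run:
```python
from h import *
plan(492.6,-160.6,182,-18.1,1)
s=snap("side",(230,110,340,200),7,"s18.png")
```

```text
t 34.25 tcp [ 491.6 -157.   203.3] gap 8.9 F [ 0.7 -0.2 -4.4]
ax x[ 0.122  0.002 -0.992] y[0.307 0.951 0.04 ] z[ 0.944 -0.31   0.116] q7 -0.01
jaw -18.2 delta [  1.   -3.6 -21.3] twist -0.1 (alt 359.9) tooldelta [21.3 -4.  -0.4]
[ 0.0213 -0.004  -0.0004] -0.06
```

View pics/s18.png

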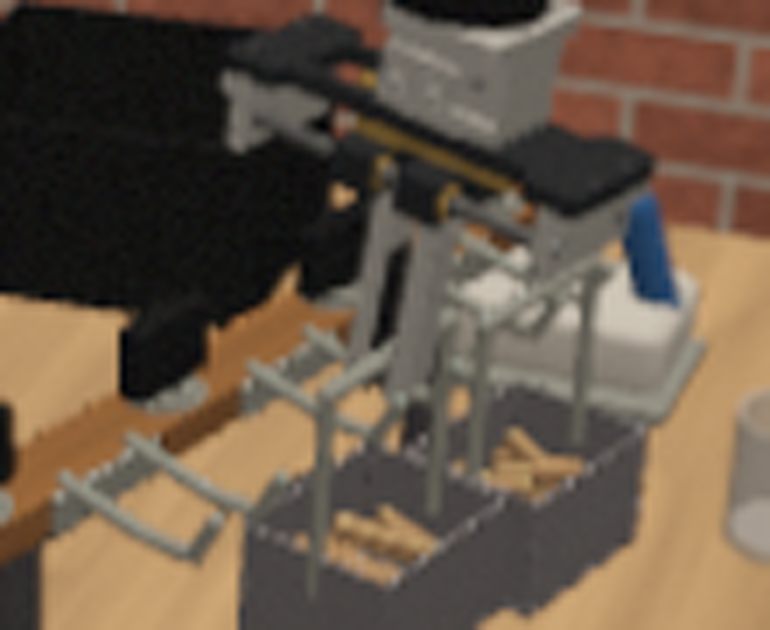

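Request:
{"fn": "send_rows", "kwargs": {"motion": [[0.004,-0.002,0,0,255],[0.004,0,0,0,255],[0.004,0,0,0,255],[0.003,0,0,0,255],[0.002,0,0,0,255]]}}

```text
clock: 34.72
tool_pos: [492.5, -158.7, 184.7]
tcp_rot: [0.118, 0.654, -0.103, 0.74]
wrist_force: [0.2, 0.1, -3.1]
finger_gap: 8.9
```

Run:
```python
from h import *
plan(492.6,-160.6,182,-18.1,1)
```

```text
t 34.72 tcp [ 492.5 -158.7  184.7] gap 8.9 F [ 0.2  0.1 -3.1]
ax x[ 0.122  0.003 -0.992] y[0.307 0.951 0.04 ] z[ 0.944 -0.309  0.115] q7 0.00
jaw -18.2 delta [ 0.1 -1.9 -2.7] twist -0.1 (alt 359.9) tooldelta [ 2.7 -1.9  0.4]
[ 0.0027 -0.0019  0.0004] -0.05
```

Request:
{"fn": "send_rows", "kwargs": {"motion": [[0.002,0,0,0,255],[0.002,0,0,0,255],[0.001,0,0,0,255],[0.001,0,0,0,255],[0,0,0,0,255]]}}

```text
clock: 35.13
tool_pos: [493.8, -159.0, 182.1]
tcp_rot: [0.118, 0.654, -0.103, 0.74]
wrist_force: [-1.1, -0.1, -2.3]
finger_gap: 8.9
```

Run:
```python
from h import *
plan(492.6,-160.6,182,-18.1,1)
```

```text
t 35.13 tcp [ 493.8 -159.   182.1] gap 8.9 F [-1.1 -0.1 -2.3]
ax x[ 0.124  0.002 -0.992] y[0.307 0.951 0.041] z[ 0.944 -0.31   0.118] q7 0.00
jaw -18.2 delta [-1.2 -1.6 -0.1] twist -0.1 (alt 359.9) tooldelta [-0.1 -1.9 -0.6]
[-0.0001 -0.0019 -0.0006] -0.08
```

Request:
{"fn": "send_rows", "kwargs": {"motion": [[0.002,0,0,0,255],[0.002,0,0,0,255],[0.002,0,0,0,255],[0.001,0,0,0,255],[0,0,0,0,255]]}}

```text
clock: 35.55
tool_pos: [495.6, -159.4, 182.1]
tcp_rot: [0.119, 0.652, -0.103, 0.742]
wrist_force: [-0.3, 0.6, -3.4]
finger_gap: 8.7
```

Run:
```python
from h import *
plan(492.6,-160.6,182,-18.1,1)
s=snap("side",(230,110,340,200),7,"s19.png")
```

```text
t 35.55 tcp [ 495.6 -159.4  182.1] gap 8.7 F [-0.3  0.6 -3.4]
ax x[ 0.13   0.002 -0.992] y[0.307 0.951 0.042] z[ 0.943 -0.31   0.123] q7 0.00
jaw -18.2 delta [-3.  -1.2 -0.1] twist -0.1 (alt 359.9) tooldelta [-0.3 -2.1 -2.5]
[-0.0003 -0.0021 -0.0025] -0.11
```

View pics/s19.png

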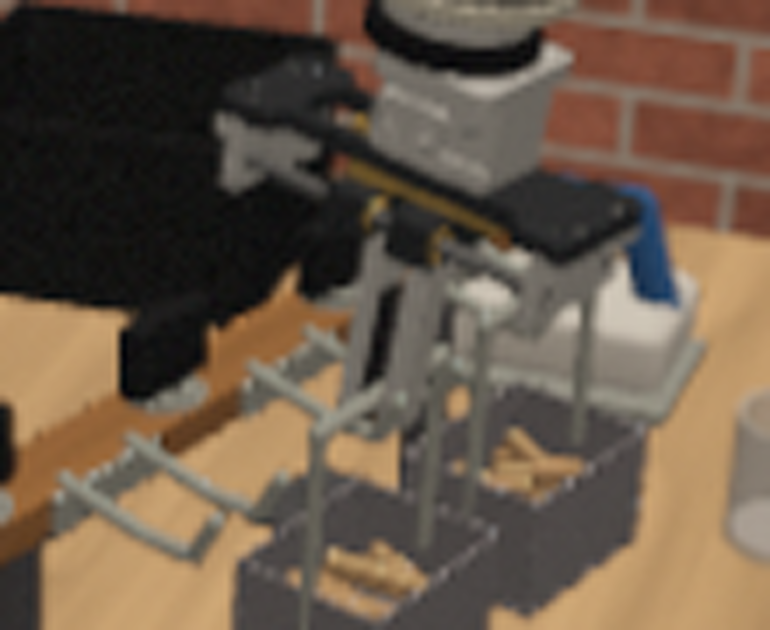

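Run:
```python
from h import *
st();s=snap("side",(230,110,340,200),7,"s20.png")
for z in (180,185,188,192):
  print(z,((proj(s,[[*(C-72*RX+(e)*RY),z] for e in (47,-47)])-[230,110])*7+3).round().tolist())
```

```text
t 35.60 tcp [ 495.7 -159.5  182.1] gap 8.8 F [0.  0.1 2. ]
ax x[ 0.13   0.002 -0.992] y[0.307 0.951 0.042] z[ 0.943 -0.31   0.123] q7 0.00
180 [[323.0, 449.0], [444.0, 371.0]]
185 [[324.0, 439.0], [444.0, 361.0]]
188 [[324.0, 432.0], [445.0, 355.0]]
192 [[324.0, 424.0], [445.0, 347.0]]
```

Request:
{"fn": "send_rows", "kwargs": {"motion": [[0,0,0,0,165],[0,0,0,0,165],[0,0,0,0,165],[0,0,0,0,165],[0,0,0,0,165]]}}

```text
clock: 36.07
tool_pos: [496.3, -159.5, 181.5]
tcp_rot: [0.118, 0.651, -0.103, 0.742]
wrist_force: [-0.4, 0.2, 0.5]
finger_gap: 32.7
```

Run:
```python
from h import *
st();s=snap("side",(230,110,340,200),7,"s21.png")
```

```text
t 36.07 tcp [ 496.3 -159.5  181.5] gap 32.7 F [-0.4  0.2  0.5]
ax x[ 0.13   0.002 -0.991] y[0.307 0.951 0.042] z[ 0.943 -0.31   0.123] q7 0.00
```

View pics/s21.png

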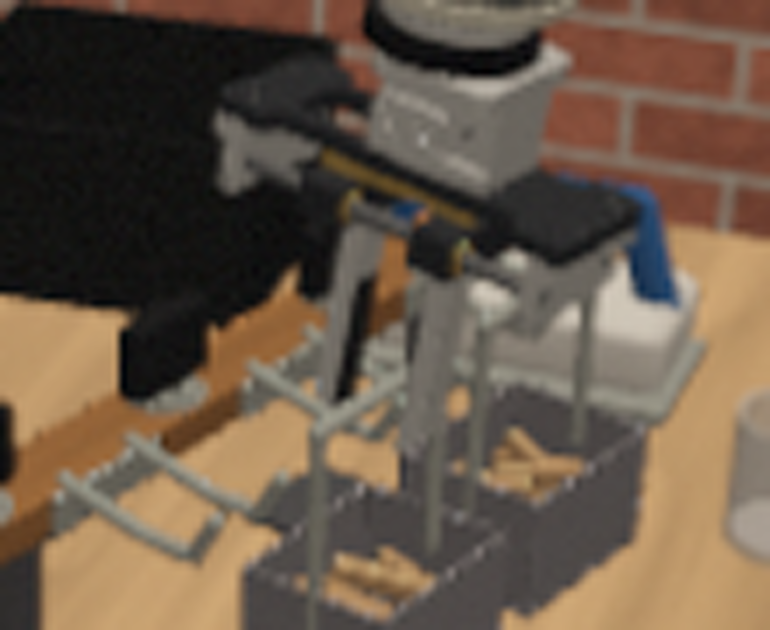

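Request:
{"fn": "send_rows", "kwargs": {"motion": [[-0.015,0,0,0,165],[-0.03,0,0,0,165],[-0.04,0,0,0,165],[-0.03,0.01,0,0,120],[0,0.03,0,0,120]]}}

```text
clock: 36.53
tool_pos: [490.7, -125.1, 299.6]
tcp_rot: [0.121, 0.653, -0.106, 0.74]
wrist_force: [1.2, 0.0, 0.3]
finger_gap: 43.1
```

Run:
```python
from h import *
plan(584.5,260,225,-32,1)
s=snap("side"); save(s,(130,200,330,370),3.6,"s22.png"); save(s,(240,110,340,190),7.5,"s22b.png")
f=lambda X,Y,c,k:[c[0]+(X+.5)/k-.5,c[1]+(Y+.5)/k-.5]
print(((proj(s,[[584.5+49*np.cos(a),260.3+49*np.sin(a),147] for a in np.radians([58,238])])-[130,200])*3.6).round())
```

```text
t 36.53 tcp [ 490.7 -125.1  299.6] gap 43.1 F [1.2 0.  0.3]
ax x[ 0.124  0.001 -0.992] y[0.314 0.949 0.041] z[ 0.941 -0.317  0.118] q7 -0.10
jaw -18.6 delta [ 93.8 385.1 -74.6] twist 13.4 (alt -346.6) tooldelta [ 86.2 391.7 -42.4]
[ 0.0862  0.3917 -0.0424] 13.41
[[174. 216.]
 [301. 158.]]
```

View pics/s22.png

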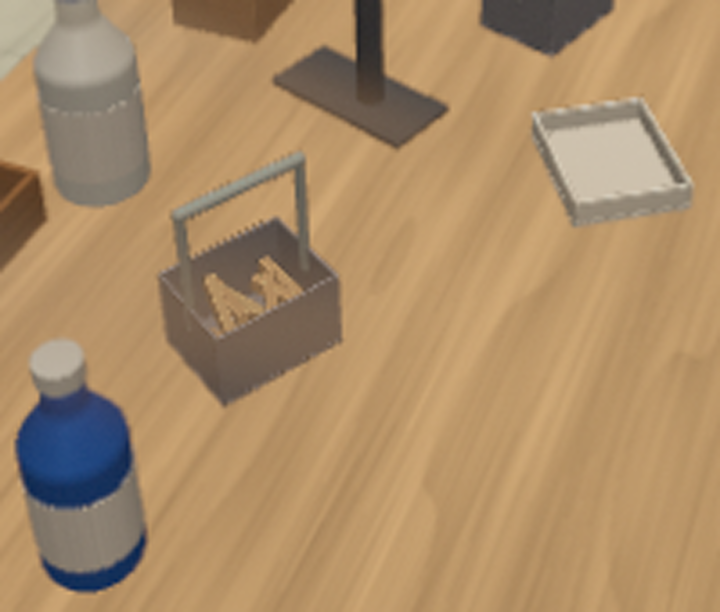

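View pics/s22b.png

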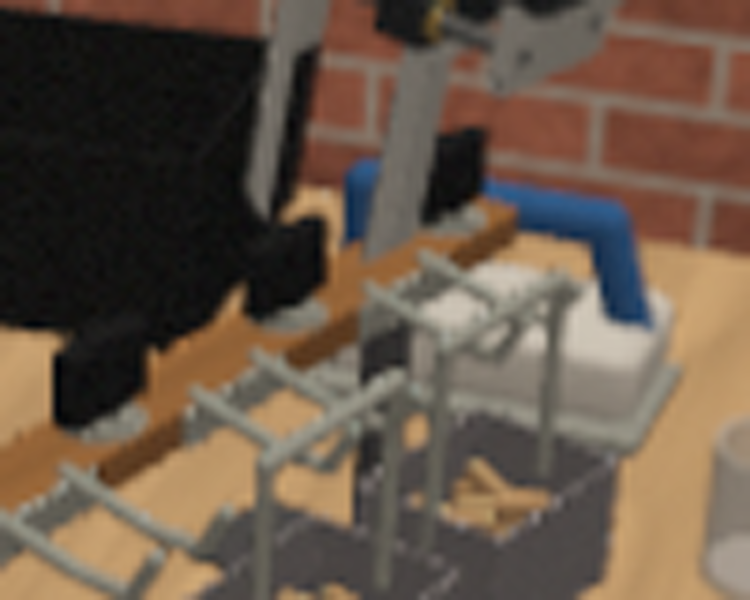

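Run:
```python
from h import *
d=snap("top",(140,110,260,210),6,"t20.png")
print(onz(d,[[198,134]],200),onz(d,[[208,150]],0), onz(d,[[116,187]],170))
```

```text
[[779.01650557 138.27638336 200.        ]] [[783.91954883 127.4399584    0.        ]] [[592.87487043 438.44560835 170.        ]]
```

View pics/t20.png

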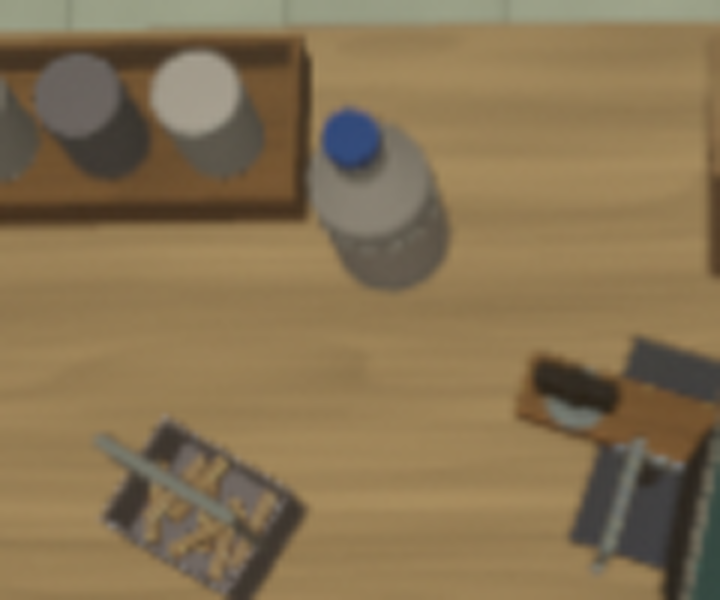

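Request:
{"fn": "send_rows", "kwargs": {"motion": [[0.002,0.033,-0.003,0,120],[0.002,0.038,-0.004,0,120],[0.003,0.038,-0.004,0,120],[0.003,0.038,-0.004,0,120],[0.003,0.038,-0.004,0,120]]}}

```text
clock: 37.05
tool_pos: [532.3, 62.1, 287.6]
tcp_rot: [0.122, 0.654, -0.106, 0.739]
wrist_force: [1.3, -0.5, 0.6]
finger_gap: 49.6
```

Request:
{"fn": "send_rows", "kwargs": {"motion": [[0.008,0.038,-0.004,4.4,120],[0.012,0.038,-0.006,4.4,120],[0.013,0.038,-0.009,4.4,120],[0.012,0.03,-0.01,0,120],[0.008,0.014,-0.004,0,120]]}}

```text
clock: 37.47
tool_pos: [577.2, 230.4, 237.3]
tcp_rot: [0.209, 0.637, -0.182, 0.719]
wrist_force: [0.3, -0.0, 0.4]
finger_gap: 49.7
```

Run:
```python
from h import *
plan(583,259,139,-32,1)
```

```text
t 37.47 tcp [577.2 230.4 237.3] gap 49.7 F [ 0.3 -0.   0.4]
ax x[ 0.122  0.004 -0.992] y[0.529 0.846 0.069] z[ 0.84  -0.533  0.101] q7 -1.11
jaw -32.4 delta [  5.8  28.6 -98.3] twist -0.4 (alt 359.6) tooldelta [ 98.4  20.5 -20.3]
[ 0.0984  0.0205 -0.0203] -0.4
```

Request:
{"fn": "send_rows", "kwargs": {"motion": [[0.015,0.008,-0.01,0,120],[0.02,0.005,-0.007,0,120],[0.021,0.002,-0.002,0,120],[0.019,0,0,0,120],[0.01,0,0,0,120]]}}

```text
clock: 37.88
tool_pos: [578.3, 260.6, 144.7]
tcp_rot: [0.207, 0.639, -0.179, 0.719]
wrist_force: [0.2, 0.0, -0.6]
finger_gap: 49.8
```

Run:
```python
from h import *
plan(583,259,139,-32,1)
snap("side",(130,200,270,340),4,"s23.png")
```

```text
t 37.88 tcp [578.3 260.6 144.7] gap 49.8 F [ 0.2  0.  -0.6]
ax x[ 0.119  0.006 -0.993] y[0.522 0.85  0.068] z[ 0.844 -0.527  0.098] q7 -1.19
jaw -31.9 delta [ 4.7 -1.6 -5.7] twist 0.1 (alt -359.9) tooldelta [6.2 0.7 4.3]
[0.0062 0.0007 0.0043] 0.05
```

View pics/s23.png

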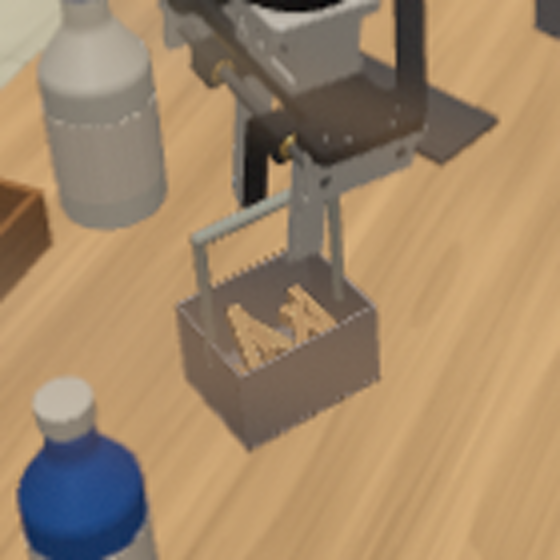

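Request:
{"fn": "send_rows", "kwargs": {"motion": [[0.005,0.001,0.003,0,255],[0.003,0,0.001,0,255],[0,0,0,0,255],[0,0,0,0,255],[0,0,0,0,255]]}}

```text
clock: 38.35
tool_pos: [584.4, 257.7, 137.1]
tcp_rot: [0.207, 0.639, -0.18, 0.718]
wrist_force: [0.5, -0.9, 0.1]
finger_gap: 20.1
```

Request:
{"fn": "send_rows", "kwargs": {"motion": [[0,0,0,0,255],[0,0,0,0,255],[-0.01,0,0,0,255],[-0.02,0,0,0,255],[-0.03,0,0,0,255]]}}

```text
clock: 38.77
tool_pos: [575.0, 255.8, 195.4]
tcp_rot: [0.206, 0.641, -0.182, 0.717]
wrist_force: [-0.3, -0.5, -2.4]
finger_gap: 8.9
```

Run:
```python
from h import *
print((np.array([533,-37.1])-75*RX).round(1))
plan(462,-14,240,-18.1,1)
snap("side",(130,200,270,340),4,"s24.png")
```

```text
[461.7 -13.8]
t 38.77 tcp [575.  255.8 195.4] gap 8.9 F [-0.3 -0.5 -2.4]
ax x[ 0.112  0.002 -0.994] y[0.525 0.849 0.061] z[ 0.844 -0.528  0.094] q7 -1.17
jaw -32.0 delta [-113.  -269.8   44.6] twist -13.9 (alt 346.1) tooldelta [ -57.6 -285.7   51.4]
[-0.0576 -0.2857  0.0514] -13.95
```

View pics/s24.png

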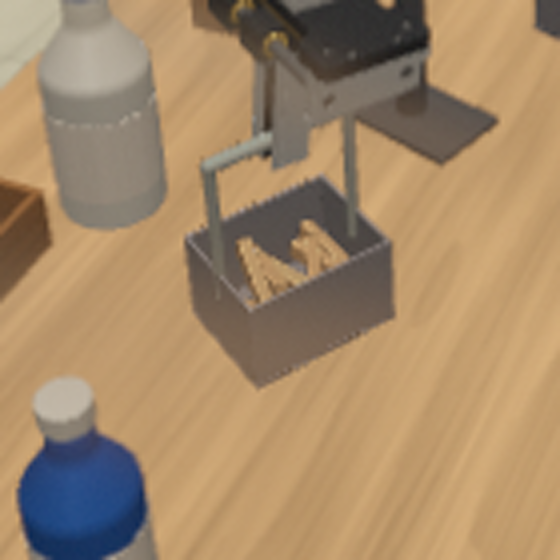

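Request:
{"fn": "send_rows", "kwargs": {"motion": [[-0.02,-0.02,-0.005,-5,255],[-0.02,-0.032,-0.006,-5,255],[-0.005,-0.037,-0.006,-4,255],[0,-0.038,-0.005,0,255],[0,-0.038,-0.004,0,255]]}}

```text
clock: 39.23
tool_pos: [485.0, 119.0, 243.4]
tcp_rot: [0.113, 0.655, -0.091, 0.742]
wrist_force: [-0.3, -1.5, -1.3]
finger_gap: 8.4
```

Run:
```python
from h import *
plan(462,-14,240,-18.1,1)
```

```text
t 39.23 tcp [485.  119.  243.4] gap 8.4 F [-0.3 -1.5 -1.3]
ax x[ 0.126  0.012 -0.992] y[0.283 0.958 0.048] z[ 0.951 -0.286  0.118] q7 -0.66
jaw -16.8 delta [ -23.  -133.    -3.4] twist 1.3 (alt -358.7) tooldelta [  -1.2 -134.1   15.8]
[-0.0012 -0.1341  0.0158] 1.35
```

Request:
{"fn": "send_rows", "kwargs": {"motion": [[0,-0.036,0.003,0.5,255],[0,-0.034,0.003,0.5,255],[0,-0.026,0.003,0.4,255],[0,-0.014,0.003,0,255],[0,-0.006,0.002,0,255]]}}

```text
clock: 39.65
tool_pos: [458.7, -5.7, 243.6]
tcp_rot: [0.123, 0.651, -0.101, 0.742]
wrist_force: [-0.0, 0.6, -2.2]
finger_gap: 8.5
```

Run:
```python
from h import *
plan(533,-37.1,222,-18.1,1)
s=snap("side",(180,110,330,230),5,"s25.png")
p,r=ctrl.sense()["tool_pos"],R.from_quat(ctrl.sense()["tcp_rot"]).as_matrix()
for o in (-10,0,10): print(o,((proj(s,[p+r[:,1]*(o+e)-r[:,0]*6 for e in (47,-47)])-[180,110])*5+2).round().tolist())
```

```text
t 39.65 tcp [458.7  -5.7 243.6] gap 8.5 F [-0.   0.6 -2.2]
ax x[ 0.133  0.011 -0.991] y[0.31  0.949 0.052] z[ 0.941 -0.314  0.122] q7 -0.37
jaw -18.4 delta [ 74.3 -31.4 -21.6] twist -0.3 (alt 359.7) tooldelta [30.9 -7.9 77.2]
[ 0.0309 -0.0079  0.0772] -0.35
-10 [[469.0, 340.0], [568.0, 283.0]]
0 [[458.0, 347.0], [558.0, 289.0]]
10 [[447.0, 354.0], [548.0, 295.0]]
```

View pics/s25.png

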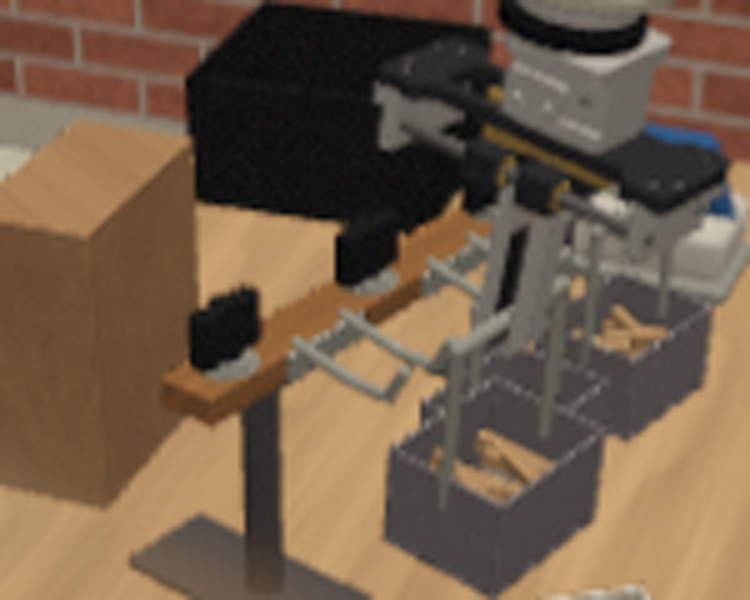

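Request:
{"fn": "send_rows", "kwargs": {"motion": [[0.003,-0.002,0.008,0,255],[0.006,-0.002,0.017,0,255],[0.006,-0.001,0.019,0,255],[0.006,-0.001,0.018,0,255],[0.002,0,0.008,0,255]]}}

```text
clock: 40.12
tool_pos: [531.3, -29.3, 230.2]
tcp_rot: [0.122, 0.65, -0.098, 0.744]
wrist_force: [-0.4, -0.9, -1.9]
finger_gap: 8.5
```

Run:
```python
from h import *
plan(533,-37.1,190,-18.1,1)
s=snap("side",(210,110,320,200),7,"s26.png")
```

```text
t 40.12 tcp [531.3 -29.3 230.2] gap 8.5 F [-0.4 -0.9 -1.9]
ax x[ 0.136  0.013 -0.991] y[0.304 0.951 0.054] z[ 0.943 -0.308  0.126] q7 -0.31
jaw -18.1 delta [  1.7  -7.8 -40.2] twist -0.0 (alt 360.0) tooldelta [39.9 -9.1 -1. ]
[ 0.0399 -0.0091 -0.001 ] -0.0
```

View pics/s26.png

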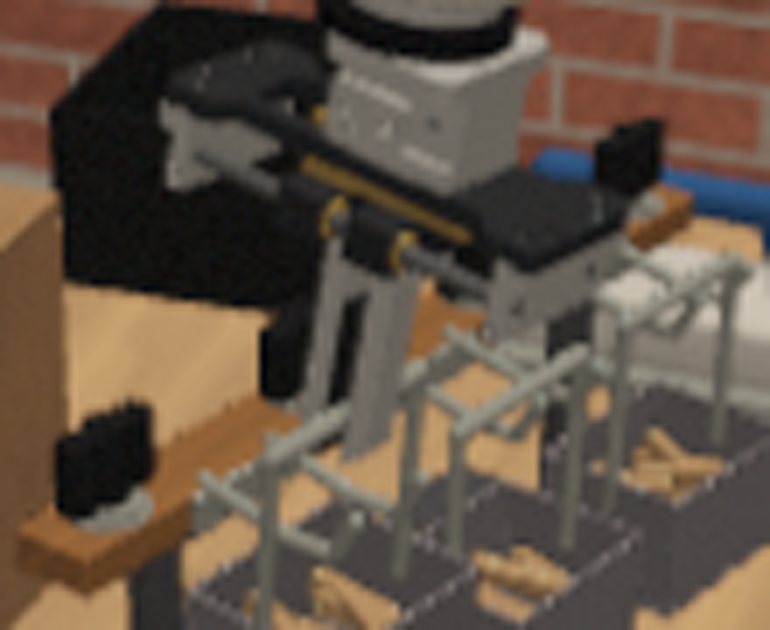

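Request:
{"fn": "send_rows", "kwargs": {"motion": [[0.003,-0.004,0,0,255],[0.005,-0.003,0,0,255],[0.008,-0.001,0,0,255],[0.008,0,0,0,255],[0.004,0,0,0,255]]}}

```text
clock: 40.58
tool_pos: [532.5, -34.1, 199.6]
tcp_rot: [0.121, 0.65, -0.096, 0.744]
wrist_force: [-0.5, -0.1, -2.5]
finger_gap: 8.8
```

Run:
```python
from h import *
plan(533,-37.1,182,-18.1,1)
s=snap("side",(210,110,320,200),7,"s27.png")
```

```text
t 40.58 tcp [532.5 -34.1 199.6] gap 8.8 F [-0.5 -0.1 -2.5]
ax x[ 0.136  0.014 -0.991] y[0.3   0.952 0.055] z[ 0.944 -0.305  0.125] q7 -0.30
jaw -17.9 delta [  0.5  -3.  -17.6] twist 0.2 (alt -359.8) tooldelta [17.4 -3.7 -0.8]
[ 0.0174 -0.0037 -0.0008] 0.21
```

View pics/s27.png

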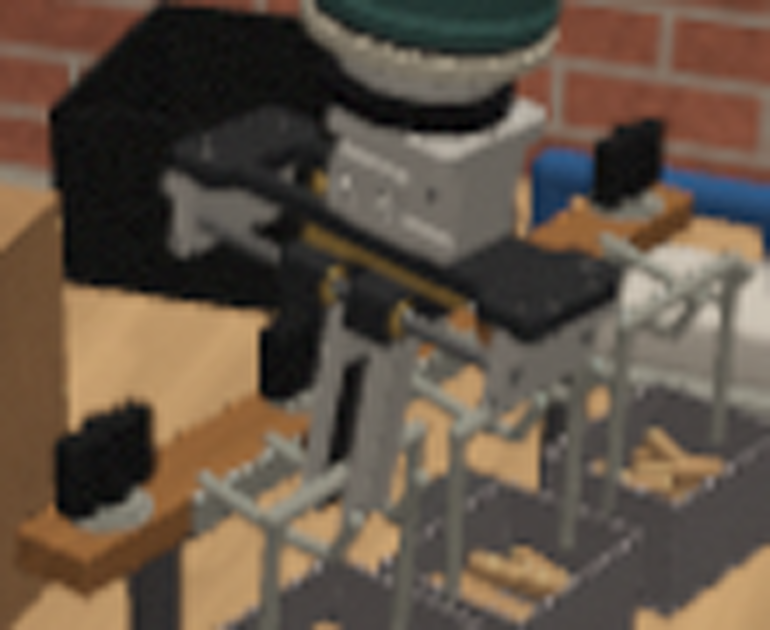

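Request:
{"fn": "send_rows", "kwargs": {"motion": [[0.004,-0.002,0,0,255],[0.004,0,0,0,255],[0.003,0,0,0,255],[0.002,0,0,0,255],[0.001,0,0,0,255]]}}

```text
clock: 41.05
tool_pos: [533.3, -35.6, 183.8]
tcp_rot: [0.121, 0.651, -0.096, 0.744]
wrist_force: [-0.7, 0.7, -2.2]
finger_gap: 8.9
```

Run:
```python
from h import *
plan(533,-37.1,182,-18.1,1)
```

```text
t 41.05 tcp [533.3 -35.6 183.8] gap 8.9 F [-0.7  0.7 -2.2]
ax x[ 0.135  0.014 -0.991] y[0.3   0.952 0.055] z[ 0.944 -0.305  0.124] q7 -0.30
jaw -17.9 delta [-0.3 -1.5 -1.8] twist 0.2 (alt -359.8) tooldelta [ 1.7 -1.6 -0.1]
[ 0.0017 -0.0016 -0.0001] 0.23
```

Request:
{"fn": "send_rows", "kwargs": {"motion": [[0.002,0,0,0,255],[0.002,0,0,0,255],[0.002,0,0,0,255],[0.001,0,0,0,255],[0,0,0,0,255]]}}

```text
clock: 41.47
tool_pos: [535.7, -35.5, 181.1]
tcp_rot: [0.121, 0.649, -0.096, 0.745]
wrist_force: [-0.5, -0.1, -1.5]
finger_gap: 8.5
```

Run:
```python
from h import *
plan(533,-37.1,182,-18.1,1)
s=snap("side",(210,110,320,200),7,"s28.png")
for z in (182,188,194):
  print(z,((proj(s,[[*(C-72*RX+(130+e)*RY),z] for e in (47,-47)])-[210,110])*7+3).round().tolist())
st()
```

```text
t 41.47 tcp [535.7 -35.5 181.1] gap 8.5 F [-0.5 -0.1 -1.5]
ax x[ 0.14   0.014 -0.99 ] y[0.3   0.952 0.056] z[ 0.944 -0.305  0.129] q7 -0.30
jaw -17.9 delta [-2.7 -1.6  0.9] twist 0.2 (alt -359.8) tooldelta [-1.3 -2.3 -1.9]
[-0.0013 -0.0023 -0.0019] 0.21
182 [[274.0, 567.0], [414.0, 477.0]]
188 [[274.0, 554.0], [414.0, 464.0]]
194 [[274.0, 541.0], [415.0, 452.0]]
t 41.52 tcp [535.7 -35.5 181. ] gap 8.8 F [-0.2 -1.2 -0.9]
ax x[ 0.14   0.014 -0.99 ] y[0.3   0.952 0.056] z[ 0.944 -0.305  0.129] q7 -0.30
```

View pics/s28.png

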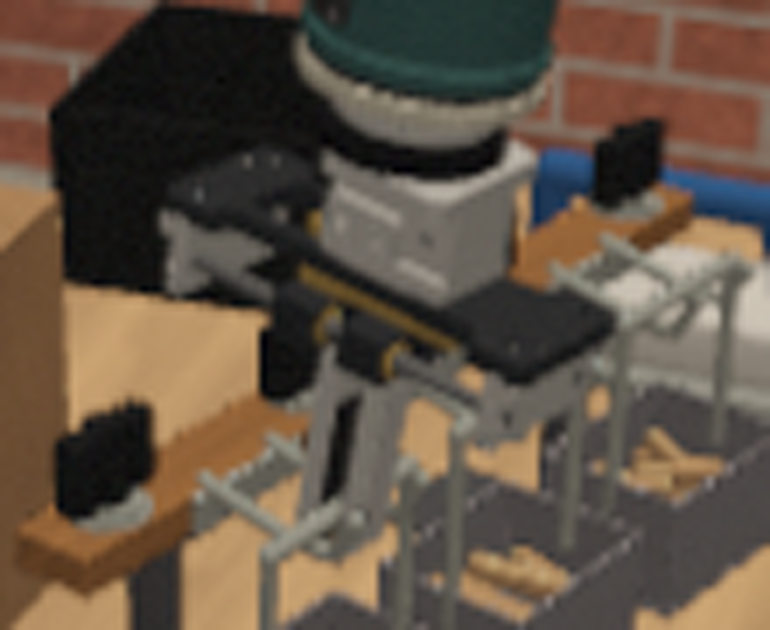

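Request:
{"fn": "send_rows", "kwargs": {"motion": [[0.002,0,-0.001,0,255],[0.002,0,-0.001,0,255],[0.001,0,0,0,255],[0,0,0,0,255],[0,0,0,0,255]]}}

```text
clock: 41.93
tool_pos: [537.1, -35.5, 181.1]
tcp_rot: [0.121, 0.646, -0.096, 0.748]
wrist_force: [0.3, 0.2, -2.1]
finger_gap: 8.4
```

Run:
```python
from h import *
plan(533,-37.1,182,-18.1,1)
```

```text
t 41.93 tcp [537.1 -35.5 181.1] gap 8.4 F [ 0.3  0.2 -2.1]
ax x[ 0.147  0.013 -0.989] y[0.3   0.952 0.057] z[ 0.942 -0.305  0.137] q7 -0.30
jaw -18.0 delta [-4.1 -1.6  0.9] twist 0.1 (alt -359.9) tooldelta [-1.5 -2.6 -3.2]
[-0.0015 -0.0026 -0.0032] 0.14
```

Z no longer falls (181.1): the bar rests on the prongs. Opening slowly.

Request:
{"fn": "send_rows", "kwargs": {"motion": [[0,0,0,0,220],[0,0,0,0,200],[0,0,0,0,180],[0,0,0,0,165],[0,0,0,0,165]]}}

```text
clock: 42.35
tool_pos: [537.1, -35.5, 180.4]
tcp_rot: [0.121, 0.646, -0.096, 0.748]
wrist_force: [-0.5, -0.6, -1.1]
finger_gap: 32.5
```

Run:
```python
from h import *
st()
s=snap("side",(210,110,320,200),7,"s29.png")
```

```text
t 42.35 tcp [537.1 -35.5 180.4] gap 32.5 F [-0.5 -0.6 -1.1]
ax x[ 0.147  0.013 -0.989] y[0.3   0.952 0.057] z[ 0.942 -0.305  0.136] q7 -0.30
```

View pics/s29.png

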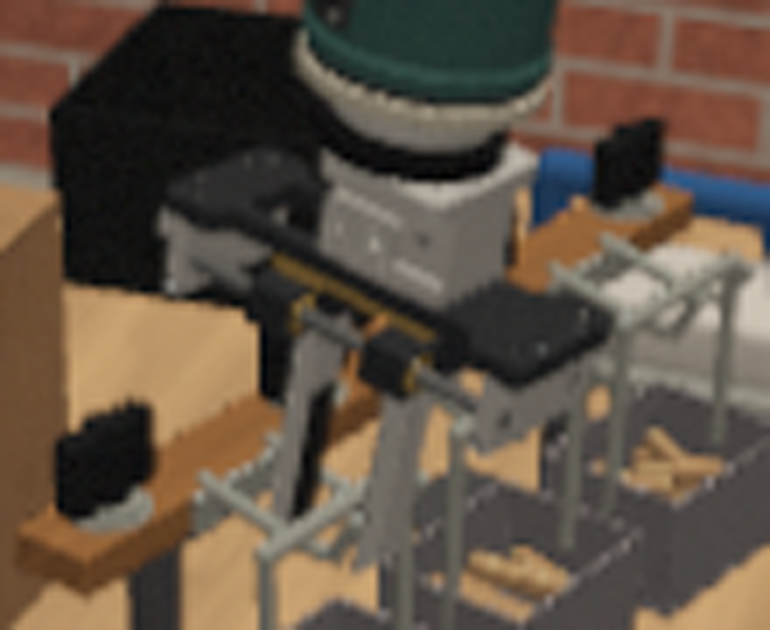

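Request:
{"fn": "send_rows", "kwargs": {"motion": [[-0.012,0,0,0,165],[-0.025,0,0,0,165],[-0.035,0,0,0,165],[-0.04,0,0,0,165],[-0.03,0,0,0,165]]}}

```text
clock: 42.82
tool_pos: [512.7, -37.0, 319.0]
tcp_rot: [0.121, 0.651, -0.096, 0.743]
wrist_force: [-0.8, -0.2, 1.1]
finger_gap: 33.3
```

Request:
{"fn": "send_rows", "kwargs": {"motion": [[0,0,-0.03,0,165],[0,0,-0.038,0,165],[0,0.02,-0.036,0,165],[0,0.025,-0.02,0,165],[0,0.02,0,0,165]]}}

```text
clock: 43.23
tool_pos: [413.2, 61.5, 313.7]
tcp_rot: [0.123, 0.645, -0.099, 0.747]
wrist_force: [0.2, 0.1, 1.3]
finger_gap: 33.6
```

Request:
{"fn": "send_rows", "kwargs": {"motion": [[0,0.03,0,0,165],[0,0.03,0,0,165],[0,0.025,0,0,165],[0,0.01,0,0,165],[0,0,0,0,165]]}}

```text
clock: 43.65
tool_pos: [441.7, 160.1, 320.8]
tcp_rot: [0.123, 0.644, -0.097, 0.749]
wrist_force: [-0.4, -0.1, 0.5]
finger_gap: 33.3
```

Run:
```python
from h import *
st()
s=snap("side",(190,100,350,230),4.9,"s30.png"); d=snap("top",(100,110,440,290),2.35,"t30.png"); save(d,(220,155,360,235),5.7,"t31.png")
```

```text
t 43.65 tcp [441.7 160.1 320.8] gap 33.3 F [-0.4 -0.1  0.5]
ax x[ 0.151  0.013 -0.988] y[0.303 0.951 0.059] z[ 0.941 -0.308  0.14 ] q7 -0.77
```

View pics/s30.png

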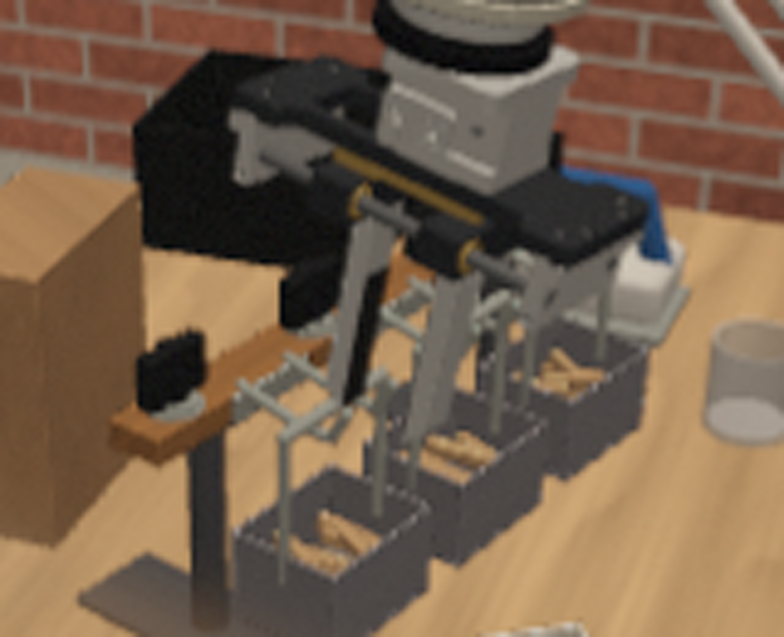

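View pics/t31.png

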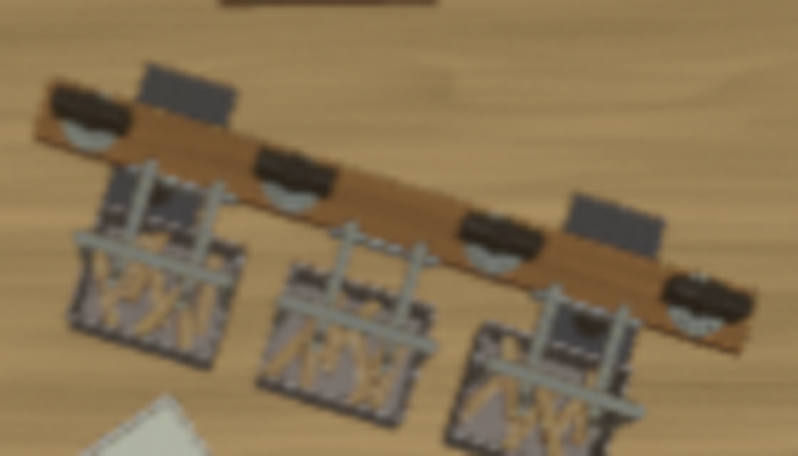

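View pics/t30.png

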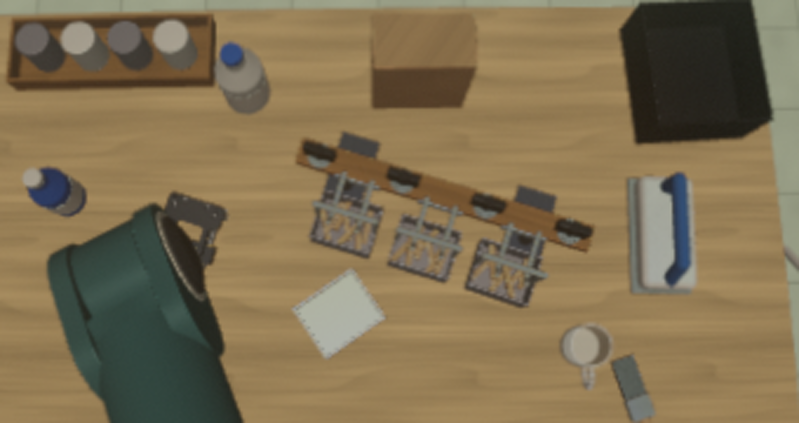

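Run:
```python
from h import *
d=snap("top")
im=d["color"].astype(int)
for th in (45,55,65):
  roi=np.zeros(im.shape[:2],bool);roi[160:212,222:358]=1
  m=(roi&(im.max(2)<th)).astype(np.uint8)
  n,l,stt,cen=cv2.connectedComponentsWithStats(m)
  for i in range(1,n):
    if stt[i,4]>12:
        ys,xs=np.nonzero(l==i);P=onz(d,np.c_[xs,ys],225)[:,:2]
        ev=np.linalg.eigh(np.cov(P.T))[1][:,1]
        print(th,stt[i,4],P.mean(0).round(1),(np.degrees(np.arctan2(ev[1],ev[0]))%180).round(1))
s=snap("side",(190,100,350,230),4.9,"s33.png")
```

```text
55 51 [619.6   0.9] 69.1
55 51 [ 579.1 -122.4] 75.8
55 44 [ 538.1 -245.1] 78.4
55 57 [ 499.6 -366.3] 75.2
65 67 [619.7   0.8] 70.2
65 66 [ 579.7 -120.8] 71.1
65 13 [566.2 -41.3] 129.4
65 66 [ 540.  -243.7] 74.4
65 74 [ 500.2 -365.9] 74.5
```

Run:
```python
from h import *
print(ctrl.finish_job())
```

```text
the job is handed in; nothing more can be done
None
```

All four wing bolts are home, all three baskets hang upright on their own double hooks, and the job is handed in (at about 44 s of the 210 s).

- **Bolts:** I turned all four clockwise before touching any basket. At each stop the gripper wedged and the moment rose to about 0.8–0.9 N m, against about 0.05 N m while turning.
- **Bolt check:** After turning, the wings measured 71.8–72.6° against the rail's 71.9°. My last recheck was noisier, 69–78° depending on the colour threshold. It still shows them roughly in line but cannot settle a degree or two.
- **Baskets:** The last top and side pictures show each bail across both prongs with the boxes level.
- **Other things on the table:** I moved none of them, and they look unmoved in the pictures. The arm ended clear of everything.
- **Less certain:** For the second and third baskets the wrist force did not clearly show the weight coming off when they settled. I let go once the tool stopped sinking at the expected height. The pictures afterwards show both hanging.
- **Tool tilt:** The tool drifted to about 9° of tilt over the run and could not be corrected with these moves. It did not affect the result.

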